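# Put the chasing tools away in the latched chest

## Robot

A 6-joint arm with a two-finger parallel gripper is mounted at the origin on the work surface. World frame = base frame: x ahead of the robot, y to its left, z up, the work surface at z = 0. Lengths are in mm, angles in rad, forces in N, time in s.
With the tool pointing down it reaches from about 275 to 1000 mm from the base axis. Payload 8.4 kg.
Tool frame: the origin (TCP) lies at the very end of the fingers, on their centre line; the grasp point (between the pads) lies 19 mm behind it; z points along the fingers, y is the direction in which the jaws open and shut (so a half turn about z gives the same grasp; the last joint's range is limited). The gripper opens to 85 mm and grips with 20 to 120 N. Pads are 22 mm wide; open, the fingers measure 114 mm over their backs; the gripper's body (76 mm by 85 mm) begins 54 mm behind the grasp point. The pads swing forward as they close: fully open they stand 13 mm farther back than shut.
Start: joints at [1.33, 0.353, 1.633, -0, 1.155, -0.002], TCP at [147.834, 607.267, 231.281] pointing down, gripper open.
Joint ranges: [-2.63, 2.63], [-0.92, 2.1], [0.06, 2.66], [-1.3, 4.44], [0, 2.69], [-3.02, 3.02]. Speed limits (rad/s): [2.22, 2.22, 2.79, 3.14, 3.14, 3.14].

## Interface

Orientations are given as [roll, pitch, yaw] about the fixed x, y, z axes, in that order (R = Rz(yaw) Ry(pitch) Rx(roll)).
In Python, from rig import r gives the robot as it stands.
- The arm moves only by the tool jog_arm, never from a script. Its argument "moves" is a list of rows, each an object with "grip": the gripper command: -1 is fully open, 1 is shut, values between are in proportion; "translation": the shift along the tool's x, y, z in m, a list of three; "twist": the turn, a rotation vector about the tool's x, y, z in rad, a list of three. In form: [{"grip": grip, "translation": [dx, dy, dz], "twist": [ax, ay, az]}, ...]. A call has 1 to 10 rows; each row shifts and turns the commanded pose from where the row before left it, along the tool's axes as they then stand; what a row does not reach is not made up. A row lasts 1/12 s, in which the tool goes at most 41.7 mm and 7.16 degrees, less where a joint would pass 70% of its speed; a pose out of reach is approached as far as the arm can. A call with a gripper value outside its range is refused whole. The fingers move at their own pace and stop on an object; "squeeze" is the grip in N (left out, the last holds). Time passes only in rows, so rows that do not move let the fingers close. It gives the time, the measured TCP pose, the force and the opening at its end, in the units of the state.
- r.sense(): the state, without advancing time (a new reading comes with each control period).
- r.grab_frame(name): name is "side" or "top"; returns (picture, depth): 400x640x3 uint8, red, green, blue; 400x640 float32, mm along the optical axis (not along the pixel's ray), 0 where there is no reading.
- r.calibration(name): a dict with "fx", "fy", "cx", "cy" (pixels), "k1" (the pictures are not rectified: a ray, as slopes to the right and down, at radius r is drawn at 1 + k1 r^2 times it, then the intrinsics apply), "R" (3x3) and "t" (3): a world point X has camera coordinates R X + t. Camera axes: x right, y down, z forward; pixel columns grow to the right and rows downward; lengths in mm; the calibration is good to about 2 mm. A picture is of the moment at which its call begins. calibration takes no time and is no camera call.
- r.sign_off(): hands the job in, once; it reports no verdict.
The state is a dict: "clock": time; "qpos": joint angles; "qvel": joint speeds; "joint_efforts": joint torques, N m; "eef_pos": TCP position; "tcp_rot": TCP orientation; "contact_force": force on the tool from outside, world axes, zero at the start; "wrist_torque": the same for the moment, N m; "opening": opening from 0.0 (shut) to 1.0 (fully open).
Only numpy, scipy, OpenCV 4.12 (cv2) and the standard library are available. Lean on these libraries where they do the work, as an engineer would, in place of code of your own. Each camera call takes 0.05 s, during which the arm holds its last target.

## Task

Clear the chasing tools off the bench: lift the paddle on the tool chest's lid to free the latch and swing the lid up until it stands open, then put every hammer and every punch lying on the bench into the chest, hammers in the bay that already holds a hammer and punches in the bay that already holds a punch, leaving those two tools in their bays. When all are in, shut the lid so that it latches with the paddle back down, and leave the bowls and the tin where they stand.

Things in the scene. Friction and masses are not known exactly. Their poses are not given: they have to be found in the camera images.
- chest: Low green-grey sheet-steel tool chest fixed to the bench, 210 (x) by 300 (y) mm, bin 66 mm high, walls and floor 4 mm. Origin: middle of its underside, on the bench. Latch side at -x, hinge side at +x. An upright divider at y = 0 (3 mm thick, top 46 mm) makes two equal bays, at +y and -y, each 200 x 145 mm inside. A striker bar stands over the front wall's middle (x -90, 87 mm high).
- lid (a joint): Angle of the chest's lid, rad: 0 shut, grows as it swings up and back, stop at 1.75. A stiff hinge (0.65 N m friction) holds it at any angle; it weighs 0.5 kg. Shut, it is a shallow tray 68 to 98 mm above the bench, 210 x 300 mm like the bin. The latch's pawl holds it shut until the paddle is lifted.
- lid_hinge (a point): Point on the lid's hinge axis at mid-width: chest x +105 mm, y 0, 68 mm above the bench. The axis runs along the chest's y. The point turns with the lid; its axes match the chest's when the lid is shut, and in them the lid reaches from here to x -210 mm, its outer face at z +30 mm.
- paddle (a joint): Angle of the latch paddle to the lid, rad: 0 down, stop at 0.6 lifted. A spring (0.08 to 0.25 N m) returns it. Lifting draws a hidden pawl out from under the striker bar (free at about 0.45); past the stop the paddle lifts the lid. The pawl is bevelled below: with the paddle let go, pushing the lid's front fully down (10 to 20 N) snaps it shut.
- paddle_grip (a point): Middle of the free end of the bare-steel paddle on the lid's front. Blade 46 mm wide (y), 8 mm thick (z), wide for 34 mm (x) about the point, parallel to the lid, centre 20 mm above its outer face (118 mm above the bench when shut); open beneath and at both sides. Its pivot is parallel to the lid's hinge, 45 mm behind (+x) the point, which is 185 mm before and 50 mm above the hinge when shut.
- hammer0_grip (a point): Chasing hammer already in the chest; its bay is the hammers' bay. On its side, handle along its x, head at +x lying across (along y). 167 mm long; steel head 64 x 28 x 28 mm; wooden handle. Point: on the handle's axis near the balance point, 14 mm above what it lies on; handle 14 mm wide here; head at x +29 to +57 mm of the point, 28 mm butt at x -110 to -55 mm. 0.2 kg. 
- punch0_mid (a point): Chasing punch already in the chest; its bay is the punches' bay. Square bar of tool steel, 130 mm long along its x, 14 x 14 mm, ends tapered. Point: its middle, 7 mm above what it lies on. 0.14 kg. 
- hammer1_grip (a point): Chasing hammer left on the bench. On its side, handle along its x, head at +x lying across (along y). 167 mm long; steel head 64 x 28 x 28 mm; wooden handle. Point: on the handle's axis near the balance point, 14 mm above what it lies on; handle 14 mm wide here; head at x +29 to +57 mm of the point, 28 mm butt at x -110 to -55 mm. 0.2 kg. May be absent (None).
- hammer2_grip (a point): Chasing hammer left on the bench. On its side, handle along its x, head at +x lying across (along y). 167 mm long; steel head 64 x 28 x 28 mm; wooden handle. Point: on the handle's axis near the balance point, 14 mm above what it lies on; handle 14 mm wide here; head at x +29 to +57 mm of the point, 28 mm butt at x -110 to -55 mm. 0.2 kg. May be absent (None).
- punch1_mid (a point): Chasing punch left on the bench. Square bar of tool steel, 130 mm long along its x, 14 x 14 mm, ends tapered. Point: its middle, 7 mm above what it lies on. 0.14 kg. May be absent (None).
- punch2_mid (a point): Chasing punch left on the bench. Square bar of tool steel, 130 mm long along its x, 14 x 14 mm, ends tapered. Point: its middle, 7 mm above what it lies on. 0.14 kg. May be absent (None).
- punch3_mid (a point): Chasing punch left on the bench. Square bar of tool steel, 130 mm long along its x, 14 x 14 mm, ends tapered. Point: its middle, 7 mm above what it lies on. 0.14 kg. May be absent (None).
- punch4_mid (a point): Chasing punch left on the bench. Square bar of tool steel, 130 mm long along its x, 14 x 14 mm, ends tapered. Point: its middle, 7 mm above what it lies on. 0.14 kg. May be absent (None).
- pitch_bowl: Bystander: heavy black pitch bowl with a copper disc on it, 192 mm across, 70 mm high. Origin under its middle.
- copper_bowl: Bystander: copper bowl, 170 mm across, 65 mm high. Origin under its middle.
- wax_tin: Bystander: closed metal tin of wax, 72 mm across, 60 mm high. Origin under its middle.

How it is judged (in metres and radians):
On the way, in this order (a step that is already met when the one before it is completed fails the run):
1. the paddle is lifted (over 0.35 rad) with the lid still down (value of joint paddle above 0.35 rad and value of joint lid below 0.12 rad).
2. the lid stands open (over 1.1 rad) (value of joint lid above 1.1 rad), for 0.3 s.
3. with the lid open, every hammer lies in the bay with the hammer and every punch in the bay with the punch, released ((((y of hammer0_grip in the frame of chest between 0.004 and 0.147 m and y of hammer1_grip in the frame of chest between 0.004 and 0.147 m and y of hammer2_grip in the frame of chest between 0.004 and 0.147 m) and (y of punch0_mid in the frame of chest between -0.147 and -0.004 m and y of punch1_mid in the frame of chest between -0.147 and -0.004 m and y of punch2_mid in the frame of chest between -0.147 and -0.004 m and y of punch3_mid in the frame of chest between -0.147 and -0.004 m and y of punch4_mid in the frame of chest between -0.147 and -0.004 m)) or ((y of hammer0_grip in the frame of chest between -0.147 and -0.004 m and y of hammer1_grip in the frame of chest between -0.147 and -0.004 m and y of hammer2_grip in the frame of chest between -0.147 and -0.004 m) and (y of punch0_mid in the frame of chest between 0.004 and 0.147 m and y of punch1_mid in the frame of chest between 0.004 and 0.147 m and y of punch2_mid in the frame of chest between 0.004 and 0.147 m and y of punch3_mid in the frame of chest between 0.004 and 0.147 m and y of punch4_mid in the frame of chest between 0.004 and 0.147 m))) and x of hammer0_grip in the frame of chest between -0.102 and 0.102 m and z of hammer0_grip in the frame of chest between 0.003 and 0.075 m and x of hammer1_grip in the frame of chest between -0.102 and 0.102 m and z of hammer1_grip in the frame of chest between 0.003 and 0.075 m and x of hammer2_grip in the frame of chest between -0.102 and 0.102 m and z of hammer2_grip in the frame of chest between 0.003 and 0.075 m and x of punch0_mid in the frame of chest between -0.102 and 0.102 m and z of punch0_mid in the frame of chest between 0.003 and 0.075 m and x of punch1_mid in the frame of chest between -0.102 and 0.102 m and z of punch1_mid in the frame of chest between 0.003 and 0.075 m and x of punch2_mid in the frame of chest between -0.102 and 0.102 m and z of punch2_mid in the frame of chest between 0.003 and 0.075 m and x of punch3_mid in the frame of chest between -0.102 and 0.102 m and z of punch3_mid in the frame of chest between 0.003 and 0.075 m and x of punch4_mid in the frame of chest between -0.102 and 0.102 m and z of punch4_mid in the frame of chest between 0.003 and 0.075 m and contact force between each of hammer0, hammer1, hammer2, punch0, punch1, punch2, punch3, punch4 and the fingers below 0.1 N and value of joint lid above 1 rad), for 0.3 s.
At the end, for the whole second after the job is handed in: Lid latched shut (within 0.02 rad) with the paddle down (within 0.08 rad); all hammers' grip points in the bay of hammer0 and all punches' middles in the other bay with punch0, inside the walls and under 75 mm high ((((y of hammer0_grip in the frame of chest between 0.004 and 0.147 m and y of hammer1_grip in the frame of chest between 0.004 and 0.147 m and y of hammer2_grip in the frame of chest between 0.004 and 0.147 m) and (y of punch0_mid in the frame of chest between -0.147 and -0.004 m and y of punch1_mid in the frame of chest between -0.147 and -0.004 m and y of punch2_mid in the frame of chest between -0.147 and -0.004 m and y of punch3_mid in the frame of chest between -0.147 and -0.004 m and y of punch4_mid in the frame of chest between -0.147 and -0.004 m)) or ((y of hammer0_grip in the frame of chest between -0.147 and -0.004 m and y of hammer1_grip in the frame of chest between -0.147 and -0.004 m and y of hammer2_grip in the frame of chest between -0.147 and -0.004 m) and (y of punch0_mid in the frame of chest between 0.004 and 0.147 m and y of punch1_mid in the frame of chest between 0.004 and 0.147 m and y of punch2_mid in the frame of chest between 0.004 and 0.147 m and y of punch3_mid in the frame of chest between 0.004 and 0.147 m and y of punch4_mid in the frame of chest between 0.004 and 0.147 m))) and x of hammer0_grip in the frame of chest between -0.102 and 0.102 m and z of hammer0_grip in the frame of chest between 0.003 and 0.075 m and x of hammer1_grip in the frame of chest between -0.102 and 0.102 m and z of hammer1_grip in the frame of chest between 0.003 and 0.075 m and x of hammer2_grip in the frame of chest between -0.102 and 0.102 m and z of hammer2_grip in the frame of chest between 0.003 and 0.075 m and x of punch0_mid in the frame of chest between -0.102 and 0.102 m and z of punch0_mid in the frame of chest between 0.003 and 0.075 m and x of punch1_mid in the frame of chest between -0.102 and 0.102 m and z of punch1_mid in the frame of chest between 0.003 and 0.075 m and x of punch2_mid in the frame of chest between -0.102 and 0.102 m and z of punch2_mid in the frame of chest between 0.003 and 0.075 m and x of punch3_mid in the frame of chest between -0.102 and 0.102 m and z of punch3_mid in the frame of chest between 0.003 and 0.075 m and x of punch4_mid in the frame of chest between -0.102 and 0.102 m and z of punch4_mid in the frame of chest between 0.003 and 0.075 m and value of joint lid below 0.02 rad and value of joint paddle below 0.08 rad); the robot touches nothing.
It fails at once if the pitch bowl is pushed over 40 mm from its place (distance of pitch_bowl from where it was at the start of the episode above 0.04 m).
It fails at once if the copper bowl is pushed over 40 mm from its place (distance of copper_bowl from where it was at the start of the episode above 0.04 m).
It fails at once if the wax tin is pushed over 40 mm from its place (distance of wax_tin from where it was at the start of the episode above 0.04 m).
Of hammer1, hammer2, punch1, punch2, punch3, punch4 only 5 to 6 are there at a start; the rules pass over those that are not, and their reading is None.
At some moment in a run one of hammer1, hammer2, punch1, punch2, punch3, punch4 may be knocked a few centimetres aside while the robot is not near it.
Once in a run the grip may slacken for a moment while it holds something.
It also fails if it takes over 208 s, if anything falls off the work surface, if the arm or the gripper's body presses on something with over 40 N, if the wrist force passes 120 N, or if a joint passes its speed limit or range.

## Working session

There is one attempt and no reset: what is moved stays moved. The work goes in short steps, Python scripts to look and compute and a tool call to move; the robot and the scene stay as the last step left them, time stands still between calls to the robot, and variables do not carry over. Pictures are saved under pics/ and viewed, and the job is handed in when it is done.

Besides the shell and the picture viewer there is one more tool, called after "Call:" in YAML: its name, and indented under it one key for each argument. jog_arm: Moves the arm, as the interface text tells. Its arguments: {"type":"object","properties":{"moves":{"type":"array"},"squeeze":{"type":"number"}},"required":["moves"]}

```bash
ls; mkdir -p pics; python3 - <<'E'
from rig import r
import cv2,numpy as np
s=r.sense();print(s)
for n in("top","side"):
    p,d=r.grab_frame(n);cv2.imwrite(f"pics/{n}0.png",p[:,:,::-1]);np.save(f"pics/{n}0.npy",d);print(n,r.calibration(n))
E
```

```text
pics
{'clock': 0.0, 'qpos': array([ 1.32960650e+00,  3.53659243e-01,  1.63412104e+00, -4.15381134e-06,
        1.15522781e+00, -2.41772458e-03]), 'qvel': array([-7.20916994e-04, -3.23831313e-04,  1.72484909e-04,  3.87053649e-04,
        1.12900140e-03, -3.88153824e-05]), 'joint_efforts': array([ 2.33362793e-03, -6.05268574e+01, -3.42063296e+01,  7.09907090e-05,
        9.43920080e-03,  5.18699051e-05]), 'eef_pos': array([147.71629804, 606.80050651, 230.56036883]), 'tcp_rot': array([-3.14017721e+00,  3.75744108e-07,  2.90282223e+00]), 'contact_force': array([0.19029909, 0.12843036, 0.377301  ]), 'wrist_torque': array([ 0.01618701, -0.04241998,  0.02872896]), 'opening': 0.9998039000006737}
top {'fx': 468.0163525738323, 'fy': 468.0163525738323, 'cx': 318.20538369617793, 'cy': 197.92746078152067, 'k1': -0.11836138421431289, 'R': array([[-0.01343567, -0.99990237, -0.00383828],
       [-0.98621609,  0.01388468, -0.16487885],
       [ 0.16491604,  0.00157011, -0.98630636]]), 't': array([  69.84085533,  581.59849053, 1573.85705638])}
side {'fx': 449.08660651726893, 'fy': 449.08660651726893, 'cx': 316.24825587372953, 'cy': 201.87335197782625, 'k1': -0.08091903912807863, 'R': array([[ 0.73813449, -0.67458334,  0.00973622],
       [-0.40076315, -0.45003621, -0.79803278],
       [ 0.54272126,  0.5851536 , -0.60253539]]), 't': array([-382.1560011 ,  321.29770702, 1043.8081341 ])}
```

View pics/top0.png

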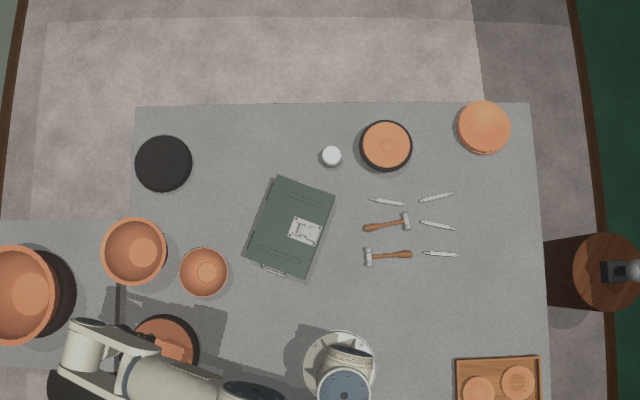

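View pics/side0.png

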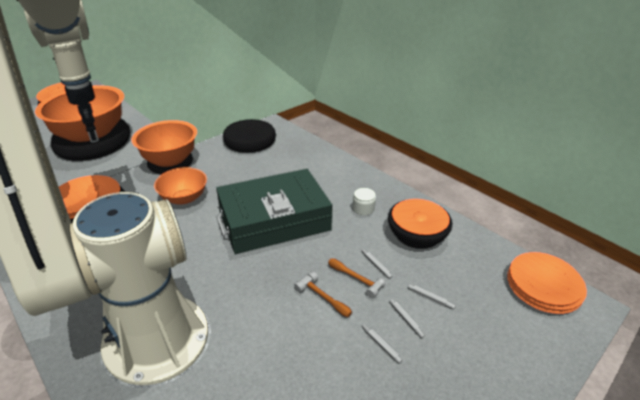

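The top view shows the chest at (290,228) with its paddle at (306,231) on the right-hand long side. The hammers are at (388,222) and (388,255). The punches are at (387,202), (436,197), (438,225) and (440,254). The tin is at (331,156) and the pitch bowl at (386,146).

```bash
cat > h.py <<'E'
import cv2,numpy as np
from rig import r
def world(cam,u,v,d):
    c=r.calibration(cam);u=np.atleast_1d(u).astype(float);v=np.atleast_1d(v).astype(float)
    K=np.array([[c['fx'],0,c['cx']],[0,c['fy'],c['cy']],[0,0,1]])
    s=cv2.undistortPoints(np.stack([u,v],-1)[:,None],K,np.array([c['k1'],0,0,0.]))[:,0]
    P=np.c_[s,np.ones(len(s))]*np.atleast_1d(d)[:,None]
    return (P-c['t'])@c['R']
def onplane(cam,u,v,z):
    a=world(cam,u,v,np.full(np.size(u),500.));c=r.calibration(cam);o=-c['R'].T@c['t']
    k=(z-o[2])/(a[:,2]-o[2]);return o+(a-o)*k[:,None]
def proj(cam,X):
    c=r.calibration(cam);X=np.atleast_2d(X).astype(float)
    K=np.array([[c['fx'],0,c['cx']],[0,c['fy'],c['cy']],[0,0,1]])
    return cv2.projectPoints(X,cv2.Rodrigues(c['R'])[0],c['t'],K,np.array([c['k1'],0,0,0.]))[0][:,0]
def cloud(cam,d,z0=0):
    v,u=np.mgrid[0:400,0:640];m=(d>0)
    P=np.full((400,640,3),np.nan);P[m]=world(cam,u[m],v[m],d[m]);return P
E
python3 - <<'E'
from h import *
d=np.load('pics/top0.npy');p=cv2.imread('pics/top0.png')
P=cloud('top',d)
c=cv2.resize(p[165:290,230:470],None,fx=3.3,fy=3.3,interpolation=cv2.INTER_CUBIC);cv2.imwrite('pics/z0.png',c)
print(np.nanmedian(P[300:340,400:460,2]))
# tools by height in region
m=(P[:,:,2]>5)&(P[:,:,2]<60); 
vv,uu=np.mgrid[0:400,0:640]
m&=(uu>358)&(uu<470)&(vv>185)&(vv<272)
n,l,st,ce=cv2.connectedComponentsWithStats(m.astype(np.uint8))
for i in range(1,n):
    if st[i,4]<15: continue
    q=P[l==i];mu=q.mean(0);w,V=np.linalg.eigh(np.cov(q[:,:2].T));a=V[:,1]
    t=(q[:,:2]-mu[:2])@a
    print(i,st[i],mu.round(),np.degrees(np.arctan2(a[1],a[0])).round(1),t.min().round(),t.max().round(),np.percentile(q[:,2],90).round(),'mid',(mu[:2]+a*(t.min()+t.max())/2).round())
m=(P[:,:,2]>85)&(P[:,:,2]<112)&(uu>235)&(uu<345)&(vv>165)&(vv<290)
q=P[m][:,:2].astype(np.float32);print(cv2.minAreaRect(q),cv2.boxPoints(cv2.minAreaRect(q)),np.median(P[m][:,2]))
m=(P[:,:,2]>108)&(P[:,:,2]<140)&(uu>235)&(uu<345)&(vv>165)&(vv<290)
q=P[m];print(q.mean(0),q.min(0),q.max(0),len(q))
E
```

```text
0.24722555650836733
47 [418 191  35  13 154] [ 588. -354.   13.] 103.5 -66.0 62.0 19.0 mid [ 589. -357.]
73 [369 196  38  12 159] [ 573. -185.   12.] 81.3 -65.0 67.0 18.0 mid [ 573. -184.]
159 [362 211  51  22 343] [ 494. -188.   21.] 99.6 -79.0 101.0 28.0 mid [ 492. -178.]
218 [420 218  36  12 150] [ 488. -355.   13.] 76.7 -67.0 60.0 18.0 mid [ 487. -358.]
389 [363 247  50  20 354] [ 383. -163.   22.] 92.8 -102.0 71.0 29.0 mid [ 384. -179.]
417 [422 250  37   8 151] [ 385. -365.   13.] 83.7 -64.0 65.0 18.0 mid [ 385. -364.]
((483.35009765625, 157.181396484375), (211.25106811523438, 301.712158203125), 68.85678100585938) [[304.5502   113.08024 ]
 [585.9516     4.252533]
 [662.15     201.28256 ]
 [380.7486   310.11026 ]] 99.00674921324492
[465.71818771 105.1807113  121.59210406] [347.83400353  12.20637001 108.00204007] [638.24599066 285.0752756  137.27551878] 321
```

View pics/z0.png

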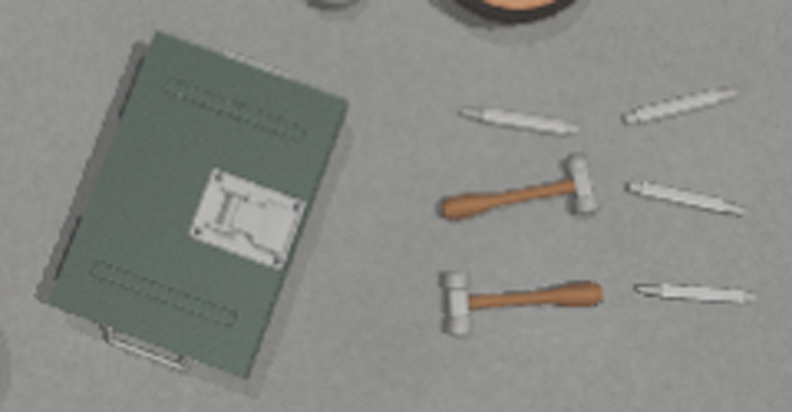

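```bash
cat >> h.py <<'E'
CH=np.array([483.3,157.2]);CY=np.radians(68.86)
def chest(X,CH=None,CY=None):
    CH=globals()['CH'] if CH is None else CH; CY=globals()['CY'] if CY is None else CY
    X=np.atleast_2d(X).astype(float);c,s=np.cos(CY),np.sin(CY)
    return np.c_[X[:,0]*c-X[:,1]*s+CH[0],X[:,0]*s+X[:,1]*c+CH[1],X[:,2]]
def tochest(W):
    W=np.atleast_2d(W);c,s=np.cos(CY),np.sin(CY);d=W[:,:2]-CH
    return np.c_[d[:,0]*c+d[:,1]*s,-d[:,0]*s+d[:,1]*c,W[:,2]]
E
python3 - <<'E'
from h import *
def ov(n,box,f):
    p=cv2.imread(f'pics/{n}0.png');x0,x1,y0,y1=box
    im=cv2.resize(p[y0:y1,x0:x1],None,fx=f,fy=f,interpolation=cv2.INTER_CUBIC)
    def line(X,col):
        q=((proj(n,chest(X))-[x0,y0]+.5)*f).astype(np.int32);cv2.polylines(im,[q],True,col,1,cv2.LINE_AA)
    sq=lambda z:[[-105,-150,z],[105,-150,z],[105,150,z],[-105,150,z]]
    line(sq(98),(0,0,255));line(sq(0),(255,0,0));line(sq(68),(0,255,255))
    line([[-97,-23,118],[-63,-23,118],[-63,23,118],[-97,23,118]],(0,255,0))
    cv2.imwrite(f'pics/ov_{n}.png',im)
ov('top',(235,345,165,290),5);ov('side',(205,345,160,260),5)
E
```

```text
(no output)
```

View pics/ov_top.png

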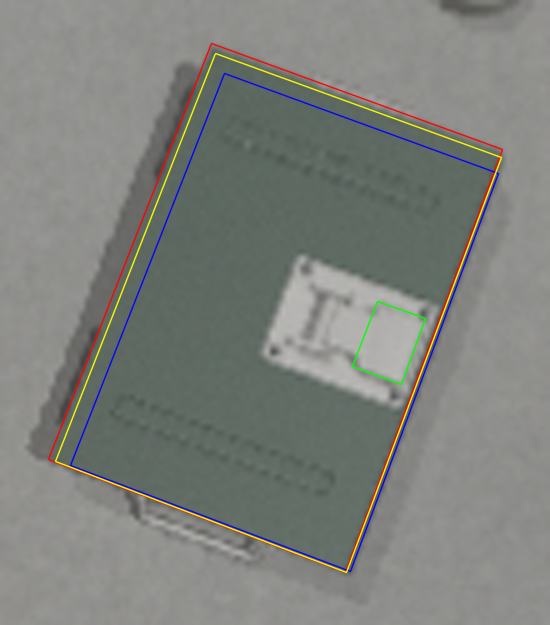

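View pics/ov_side.png

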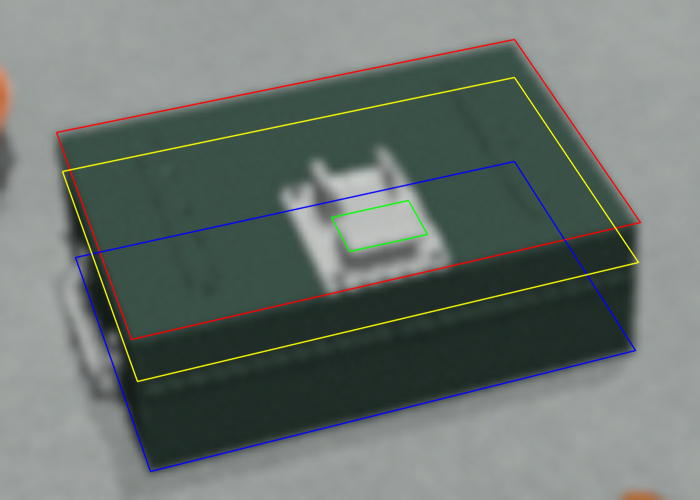

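```bash
cat >> h.py <<'E'
from scipy.spatial.transform import Rotation as Ro
import json
def pose():
    s=r.sense();return s['eef_pos'],Ro.from_euler('xyz',s['tcp_rot'])
def plan(pos,rpy,n=None,grip=-1,start=None):
    """straight rows to world pos (mm), rpy; translation rounded 1mm"""
    p,R=pose() if start is None else start
    T=Ro.from_euler('xyz',rpy) if not isinstance(rpy,Ro) else rpy
    rv=(R.inv()*T).as_rotvec();L=np.linalg.norm(np.array(pos)-p)
    k=max(int(np.ceil(L/40)),int(np.ceil(np.linalg.norm(rv)/.12)),1) if n is None else n
    st=np.round(rv/k,4);cur=np.array(p,float);rows=[]
    for i in range(k):
        goal=p+(np.array(pos)-p)*(i+1)/k
        t=np.round(R.inv().apply(goal-cur)/1000,3);cur=cur+R.apply(t)*1000
        R=R*Ro.from_rotvec(st);rows.append({"grip":grip,"translation":t.tolist(),"twist":st.tolist()})
    for i in range(0,k,10):print(json.dumps(rows[i:i+10]))
    return cur,R
DOWN=lambda yaw:[np.pi,0,yaw]
E
python3 - <<'E'
from h import *
plan([454.5,82.6,220],DOWN(CY))
E
```

```text
[{"grip": -1, "translation": [-0.026, -0.027, 0.001], "twist": [-0.0001, 0.0001, 0.1063]}, {"grip": -1, "translation": [-0.03, -0.025, 0.0], "twist": [-0.0001, 0.0001, 0.1063]}, {"grip": -1, "translation": [-0.031, -0.021, 0.001], "twist": [-0.0001, 0.0001, 0.1063]}, {"grip": -1, "translation": [-0.034, -0.017, 0.001], "twist": [-0.0001, 0.0001, 0.1063]}, {"grip": -1, "translation": [-0.035, -0.014, 0.0], "twist": [-0.0001, 0.0001, 0.1063]}, {"grip": -1, "translation": [-0.037, -0.011, 0.001], "twist": [-0.0001, 0.0001, 0.1063]}, {"grip": -1, "translation": [-0.037, -0.006, 0.001], "twist": [-0.0001, 0.0001, 0.1063]}, {"grip": -1, "translation": [-0.038, -0.002, 0.0], "twist": [-0.0001, 0.0001, 0.1063]}, {"grip": -1, "translation": [-0.038, 0.002, 0.001], "twist": [-0.0001, 0.0001, 0.1063]}, {"grip": -1, "translation": [-0.037, 0.006, 0.001], "twist": [-0.0001, 0.0001, 0.1063]}]
[{"grip": -1, "translation": [-0.037, 0.009, 0.0], "twist": [-0.0001, 0.0001, 0.1063]}, {"grip": -1, "translation": [-0.036, 0.014, 0.001], "twist": [-0.0001, 0.0001, 0.1063]}, {"grip": -1, "translation": [-0.033, 0.017, 0.001], "twist": [-0.0001, 0.0001, 0.1063]}, {"grip": -1, "translation": [-0.032, 0.021, 0.0], "twist": [-0.0001, 0.0001, 0.1063]}, {"grip": -1, "translation": [-0.029, 0.024, 0.001], "twist": [-0.0001, 0.0001, 0.1063]}, {"grip": -1, "translation": [-0.027, 0.027, 0.001], "twist": [-0.0001, 0.0001, 0.1063]}]
```

Call:
jog_arm:
  moves:
    - {"grip": -1, "translation": [-0.026, -0.027, 0.001], "twist": [0, 0, 0.106]}
    - {"grip": -1, "translation": [-0.03, -0.025, 0.0], "twist": [0, 0, 0.106]}
    - {"grip": -1, "translation": [-0.031, -0.021, 0.001], "twist": [0, 0, 0.106]}
    - {"grip": -1, "translation": [-0.034, -0.017, 0.001], "twist": [0, 0, 0.106]}
    - {"grip": -1, "translation": [-0.035, -0.014, 0.0], "twist": [0, 0, 0.106]}
    - {"grip": -1, "translation": [-0.037, -0.011, 0.001], "twist": [0, 0, 0.106]}
    - {"grip": -1, "translation": [-0.037, -0.006, 0.001], "twist": [0, 0, 0.106]}
    - {"grip": -1, "translation": [-0.038, -0.002, 0.0], "twist": [0, 0, 0.106]}
    - {"grip": -1, "translation": [-0.038, 0.002, 0.001], "twist": [0, 0, 0.106]}
    - {"grip": -1, "translation": [-0.037, 0.006, 0.001], "twist": [0, 0, 0.106]}

```text
clock: 0.93
eef_pos: [340.7, 278.6, 224.2]
tcp_rot: [3.142, 0.0, 1.838]
contact_force: [0.0, 0.5, 0.2]
opening: 0.998
```

Call:
jog_arm:
  moves:
    - {"grip": -1, "translation": [-0.037, 0.009, 0.0], "twist": [0, 0, 0.106]}
    - {"grip": -1, "translation": [-0.036, 0.014, 0.001], "twist": [0, 0, 0.106]}
    - {"grip": -1, "translation": [-0.033, 0.017, 0.001], "twist": [0, 0, 0.106]}
    - {"grip": -1, "translation": [-0.032, 0.021, 0.0], "twist": [0, 0, 0.106]}
    - {"grip": -1, "translation": [-0.029, 0.024, 0.001], "twist": [0, 0, 0.106]}
    - {"grip": -1, "translation": [-0.027, 0.027, 0.001], "twist": [0, 0, 0.106]}
    - {"grip": -1, "translation": [0, 0, 0], "twist": [0, 0, 0]}
    - {"grip": -1, "translation": [0, 0, 0], "twist": [0, 0, 0]}

```text
clock: 1.6
eef_pos: [456.1, 82.1, 220.0]
tcp_rot: [-3.141, 0.0, 1.203]
contact_force: [0.2, 0.4, -0.5]
opening: 1.002
```

```bash
python3 - <<'E'
from h import *
s=r.sense();print(s['clock'],s['eef_pos'],s['tcp_rot'],s['qpos'].round(2))
plan([454.5,82.6,104],DOWN(CY),n=4)
E
```

```text
1.6 [456.13633357  82.13072803 219.95623975] [-3.14102355e+00  3.51357732e-04  1.20305939e+00] [ 0.17  0.11  1.98 -0.    1.05  0.54]
[{"grip": -1, "translation": [-0.0, -0.0, 0.029], "twist": [-0.0001, 0.0001, 0.0003]}, {"grip": -1, "translation": [-0.0, -0.001, 0.029], "twist": [-0.0001, 0.0001, 0.0003]}, {"grip": -1, "translation": [-0.0, -0.0, 0.029], "twist": [-0.0001, 0.0001, 0.0003]}, {"grip": -1, "translation": [-0.0, -0.001, 0.029], "twist": [-0.0001, 0.0001, 0.0003]}]
```

Call:
jog_arm:
  moves:
    - {"grip": -1, "translation": [0, -0.001, 0.029], "twist": [0, 0, 0]}
    - {"grip": -1, "translation": [0, 0, 0.029], "twist": [0, 0, 0]}
    - {"grip": -1, "translation": [0, -0.001, 0.029], "twist": [0, 0, 0]}
    - {"grip": -1, "translation": [0, 0, 0.029], "twist": [0, 0, 0]}
    - {"grip": 1, "translation": [0, 0, 0], "twist": [0, 0, 0]}
    - {"grip": 1, "translation": [0, 0, 0], "twist": [0, 0, 0]}
    - {"grip": 1, "translation": [0, 0, 0], "twist": [0, 0, 0]}
    - {"grip": 1, "translation": [0, 0, 0], "twist": [0, 0, 0]}
    - {"grip": 1, "translation": [0, 0, 0], "twist": [0, 0, 0]}
  squeeze: 60

```text
clock: 2.35
eef_pos: [453.4, 85.5, 106.2]
tcp_rot: [-3.141, -0.001, 1.206]
contact_force: [-6.7, 3.9, 6.5]
opening: 0.521
```

```bash
python3 - <<'E'
from h import *
p,d=r.grab_frame('side');cv2.imwrite('pics/side1.png',cv2.resize(p[100:280,180:400],None,fx=3.3,fy=3.3)[:,:,::-1])
print(r.sense()['opening'],r.sense()['eef_pos'])
E
```

```text
0.5188025963865387 [453.40015253  85.47482321 106.21639416]
```

View pics/side1.png

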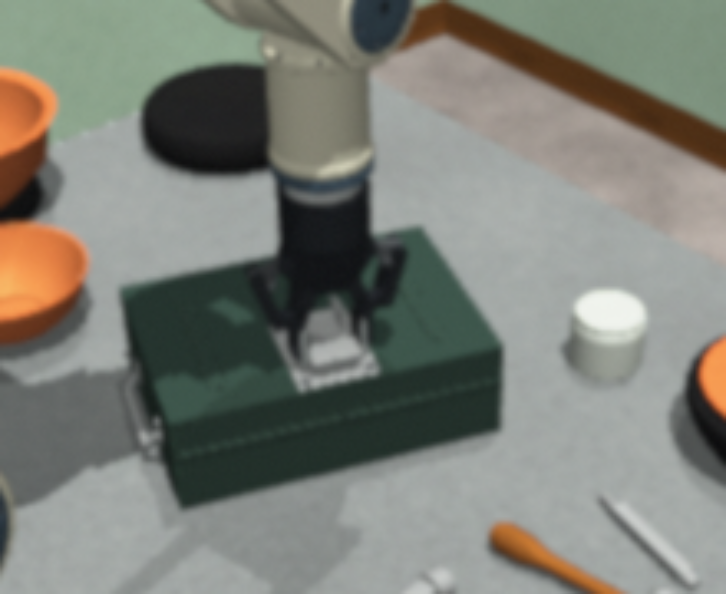

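The side view shows both fingers on the paddle's sides. Next I lift the paddle.

Call:
jog_arm:
  moves:
    - {"grip": 1, "translation": [0, 0, -0.005], "twist": [0, 0, 0]}
    - {"grip": 1, "translation": [0.001, 0, -0.005], "twist": [0, 0, 0]}
    - {"grip": 1, "translation": [0.002, 0, -0.005], "twist": [0, 0, 0]}
    - {"grip": 1, "translation": [0.002, 0, -0.005], "twist": [0, 0, 0]}
    - {"grip": 1, "translation": [0.003, 0, -0.005], "twist": [0, 0, 0]}
    - {"grip": 1, "translation": [0, 0, 0], "twist": [0, 0, 0]}

```text
clock: 2.9
eef_pos: [456.0, 92.7, 130.5]
tcp_rot: [-3.141, -0.0, 1.207]
contact_force: [-4.6, 5.1, -6.3]
opening: 0.516
```

```bash
python3 - <<'E'
from h import *
p,d=r.grab_frame('side');cv2.imwrite('pics/side2.png',cv2.resize(p[100:280,180:400],None,fx=3.3,fy=3.3)[:,:,::-1])
print(r.sense()['opening'],r.sense()['eef_pos'])
E
```

```text
0.5139202775768092 [456.02159558  92.64571412 130.3342111 ]
```

View pics/side2.png

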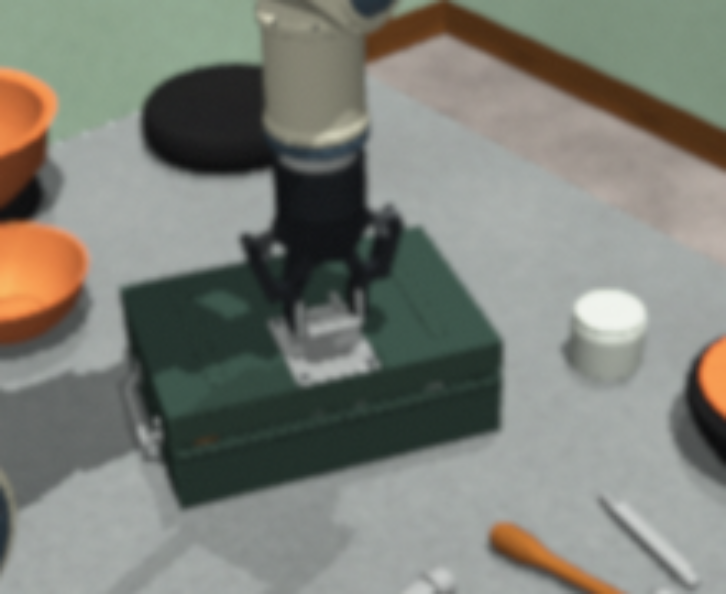

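Call:
jog_arm:
  moves:
    - {"grip": 1, "translation": [0.004, 0, -0.009], "twist": [0, 0, 0]}
    - {"grip": 1, "translation": [0.004, 0, -0.008], "twist": [0, 0, 0]}
    - {"grip": 1, "translation": [0.005, 0, -0.008], "twist": [0, 0, 0]}
    - {"grip": 1, "translation": [0.005, 0, -0.008], "twist": [0, 0, 0]}
    - {"grip": 1, "translation": [0.006, 0, -0.008], "twist": [0, 0, 0]}
    - {"grip": 1, "translation": [0.006, 0, -0.007], "twist": [0, 0, 0]}
    - {"grip": 1, "translation": [0.006, 0, -0.007], "twist": [0, 0, 0]}
    - {"grip": 1, "translation": [0.007, 0, -0.007], "twist": [0, 0, 0]}

```text
clock: 3.62
eef_pos: [471.4, 132.5, 192.0]
tcp_rot: [-3.141, 0.001, 1.207]
contact_force: [-2.8, 3.7, -15.1]
opening: 0.509
```

Call:
jog_arm:
  moves:
    - {"grip": 1, "translation": [0.007, 0, -0.007], "twist": [0, 0, 0]}
    - {"grip": 1, "translation": [0.007, 0, -0.006], "twist": [0, 0, 0]}
    - {"grip": 1, "translation": [0.008, 0, -0.006], "twist": [0, 0, 0]}
    - {"grip": 1, "translation": [0.008, 0, -0.005], "twist": [0, 0, 0]}
    - {"grip": 1, "translation": [0.008, 0, -0.005], "twist": [0, 0, 0]}
    - {"grip": 1, "translation": [0.009, 0, -0.005], "twist": [0, 0, 0]}
    - {"grip": 1, "translation": [0.009, 0, -0.004], "twist": [0, 0, 0]}
    - {"grip": 1, "translation": [0.009, 0, -0.004], "twist": [0, 0, 0]}

```text
clock: 4.28
eef_pos: [494.8, 193.5, 233.6]
tcp_rot: [-3.141, 0.001, 1.207]
contact_force: [-5.2, -0.5, -13.9]
opening: 0.503
```

```bash
python3 - <<'E'
from h import *
p,d=r.grab_frame('side');cv2.imwrite('pics/side3.png',cv2.resize(p[60:280,180:400],None,fx=2.7,fy=2.7)[:,:,::-1])
print(r.sense()['opening'],r.sense()['eef_pos'])
E
```

```text
0.5045144482939163 [495.55448471 195.09325628 234.22185303]
```

View pics/side3.png

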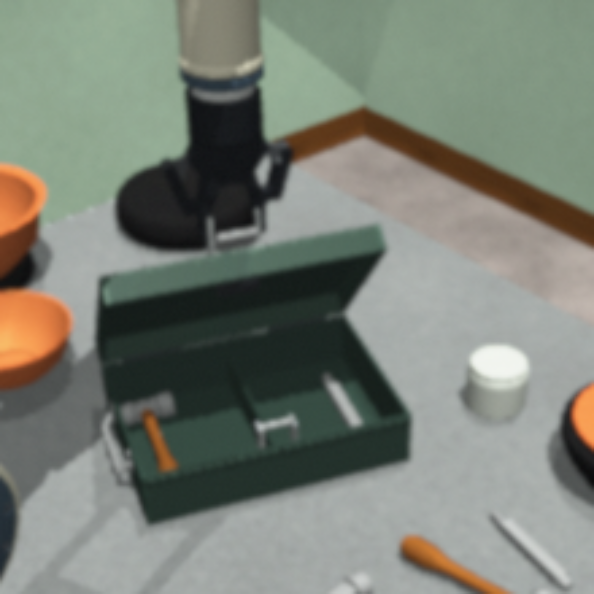

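The lid is about 0.8 rad open. hammer0 lies in the near (+y) bay and punch0 in the far (-y) bay. I keep swinging.

Call:
jog_arm:
  moves:
    - {"grip": 1, "translation": [0.009, 0, -0.003], "twist": [0, 0, 0]}
    - {"grip": 1, "translation": [0.009, 0, -0.003], "twist": [0, 0, 0]}
    - {"grip": 1, "translation": [0.009, 0, -0.002], "twist": [0, 0, 0]}
    - {"grip": 1, "translation": [0.009, 0, -0.002], "twist": [0, 0, 0]}
    - {"grip": 1, "translation": [0.01, 0, -0.001], "twist": [0, 0, 0]}
    - {"grip": 1, "translation": [0.01, 0, 0], "twist": [0, 0, 0]}
    - {"grip": 1, "translation": [0.01, 0, 0], "twist": [0, 0, 0]}
    - {"grip": 1, "translation": [0.01, 0, 0.001], "twist": [0, 0, 0]}
    - {"grip": 1, "translation": [0.01, 0, 0.001], "twist": [0, 0, 0]}
    - {"grip": 1, "translation": [0.01, 0, 0.002], "twist": [0, 0, 0]}

```text
clock: 5.17
eef_pos: [531.0, 285.0, 244.2]
tcp_rot: [3.139, -0.005, 1.206]
contact_force: [10.3, -6.0, 10.9]
opening: 0.447
```

Call:
jog_arm:
  moves:
    - {"grip": 1, "translation": [0.01, 0, 0.003], "twist": [0, 0, 0]}
    - {"grip": 1, "translation": [0.01, 0, 0.003], "twist": [0, 0, 0]}
    - {"grip": 1, "translation": [0.009, 0, 0.004], "twist": [0, 0, 0]}
    - {"grip": 1, "translation": [0.009, 0, 0.005], "twist": [0, 0, 0]}
    - {"grip": 1, "translation": [0, 0, 0], "twist": [0, 0, 0]}

```text
clock: 5.58
eef_pos: [543.3, 319.6, 224.2]
tcp_rot: [-3.141, -0.0, 1.207]
contact_force: [-0.3, -0.3, 0.1]
opening: 0.001
```

```bash
python3 - <<'E'
from h import *
p,d=r.grab_frame('side');cv2.imwrite('pics/side4.png',cv2.resize(p[60:280,180:400],None,fx=2.7,fy=2.7)[:,:,::-1])
s=r.sense();print(s['opening'],s['eef_pos'],s['contact_force'],s['qpos'])
E
```

```text
-0.0007607776741622215 [542.90570009 318.7542891  224.41861929] [-0.2395465  -0.51658159  0.1609419 ] [ 5.28568138e-01  3.66742495e-01  1.62928175e+00 -1.02562159e-04
  1.14642051e+00  8.91921376e-01]
```

View pics/side4.png

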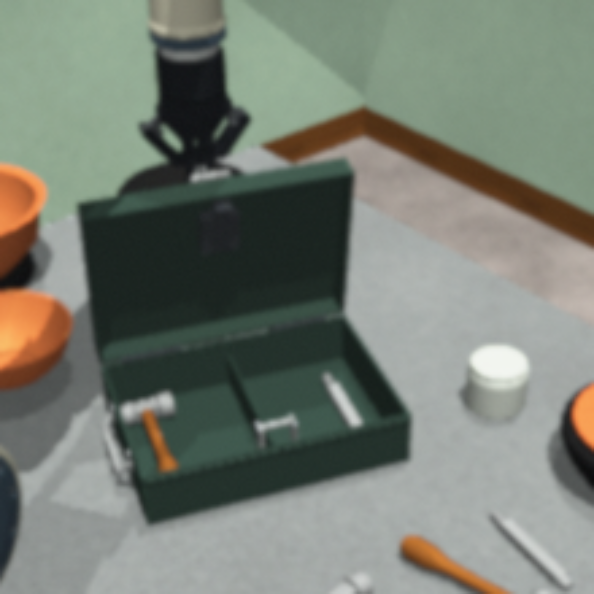

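```bash
cat >> h.py <<'E'
def lidangle():
    p,d=r.grab_frame('side');P=cloud('side',d);q=tochest(P.reshape(-1,3))
    m=np.isfinite(q[:,0])&(abs(q[:,1])<120)&(q[:,2]>110)&(q[:,2]<270)&(q[:,0]>-60)&(q[:,0]<160)
    q=q[m];
    for _ in range(4):
        A=np.c_[q[:,2]-68,np.ones(len(q))];k=np.linalg.lstsq(A,q[:,0],rcond=None)[0];e=abs(A@k-q[:,0]);q=q[e<max(5,np.percentile(e,80))]
    return np.pi/2+np.arctan(k[0]),k,len(q)
E
python3 - <<'E'
from h import *
print(lidangle())
E
```

```text
(np.float64(1.3854870717623697), array([ -0.18745994, 131.46340719]), 2342)
```

```bash
python3 - <<'E'
from h import *
p,R=pose();print(tochest(p))
a=plan([*p[:2],335],R,grip=1)
b=plan(chest([70,5,335])[0],R,grip=1,start=a)
b=plan(chest([70,5,215])[0],R,grip=1,start=b)
E
```

```text
[[171.63095258   2.62411817 224.68167843]]
[{"grip": 1, "translation": [-0.0, -0.0, -0.037], "twist": [0.0, 0.0, 0.0]}, {"grip": 1, "translation": [-0.0, -0.0, -0.037], "twist": [0.0, 0.0, 0.0]}, {"grip": 1, "translation": [-0.0, -0.0, -0.036], "twist": [0.0, 0.0, 0.0]}]
[{"grip": 1, "translation": [-0.034, -0.001, -0.0], "twist": [0.0, 0.0, 0.0]}, {"grip": 1, "translation": [-0.034, -0.001, -0.0], "twist": [0.0, 0.0, 0.0]}, {"grip": 1, "translation": [-0.034, -0.001, -0.0], "twist": [0.0, 0.0, 0.0]}]
[{"grip": 1, "translation": [0.0, 0.0, 0.04], "twist": [0.0, 0.0, 0.0]}, {"grip": 1, "translation": [0.0, 0.0, 0.04], "twist": [0.0, 0.0, 0.0]}, {"grip": 1, "translation": [0.0, 0.0, 0.04], "twist": [0.0, 0.0, 0.0]}]
```

Call:
jog_arm:
  moves:
    - {"grip": 1, "translation": [0, 0, -0.037], "twist": [0, 0, 0]}
    - {"grip": 1, "translation": [0, 0, -0.037], "twist": [0, 0, 0]}
    - {"grip": 1, "translation": [0, 0, -0.036], "twist": [0, 0, 0]}
    - {"grip": 1, "translation": [-0.036, -0.01, 0], "twist": [0, 0, 0]}
    - {"grip": 1, "translation": [-0.036, -0.01, 0], "twist": [0, 0, 0]}
    - {"grip": 1, "translation": [-0.036, -0.01, 0], "twist": [0, 0, 0]}
    - {"grip": 1, "translation": [-0.036, -0.01, 0], "twist": [0, 0, 0]}
    - {"grip": 1, "translation": [0, 0, 0.04], "twist": [0, 0, 0]}
    - {"grip": 1, "translation": [0, 0, 0.04], "twist": [0, 0, 0]}
    - {"grip": 1, "translation": [0, 0, 0.04], "twist": [0, 0, 0]}

```text
clock: 6.52
eef_pos: [454.4, 197.1, 215.5]
tcp_rot: [3.139, -0.003, 1.206]
contact_force: [0.8, 0.3, -1.0]
opening: 0.002
```

Call:
jog_arm:
  moves:
    - {"grip": 1, "translation": [0.02, 0, 0], "twist": [0, 0, 0]}
    - {"grip": 1, "translation": [0.02, 0, 0], "twist": [0, 0, 0]}
    - {"grip": 1, "translation": [0.01, 0, 0], "twist": [0, 0, 0]}
    - {"grip": 1, "translation": [0.01, 0, 0], "twist": [0, 0, 0]}
    - {"grip": 1, "translation": [0.01, 0, 0], "twist": [0, 0, 0]}
    - {"grip": 1, "translation": [0.01, 0, 0], "twist": [0, 0, 0]}
    - {"grip": 1, "translation": [0.01, 0, 0], "twist": [0, 0, 0]}
    - {"grip": 1, "translation": [0.01, 0, 0], "twist": [0, 0, 0]}

```text
clock: 7.18
eef_pos: [490.0, 291.7, 215.5]
tcp_rot: [3.142, 0.001, 1.207]
contact_force: [-9.4, -26.7, 9.5]
opening: -0.001
```

```bash
python3 - <<'E'
from h import *
print(lidangle(),tochest(pose()[0]),r.sense()['contact_force'])
E
```

```text
(np.float64(1.7068778849484878), array([  0.13692782, 133.26483083]), 1875) [[127.37350107  42.43079146 215.11875384]] [-2.2802328  -2.5537568  -0.68721179]
```

```bash
python3 - <<'E'
from h import *
p,R=pose()
a=plan(chest([20,40,215])[0],R,grip=1,n=2)
a=plan([p[0]-30,p[1]-150,300],R,grip=1,start=a)
a=plan([497,-204,230],DOWN(np.radians(99.6)),start=a)
E
```

```text
[{"grip": 1, "translation": [-0.054, 0.001, 0.0], "twist": [0.0, 0.0, 0.0]}, {"grip": 1, "translation": [-0.053, 0.001, 0.001], "twist": [0.0, 0.0, 0.0]}]
[{"grip": 1, "translation": [-0.015, 0.008, -0.028], "twist": [0.0, 0.0, 0.0]}, {"grip": 1, "translation": [-0.014, 0.008, -0.029], "twist": [0.0, 0.0, 0.0]}, {"grip": 1, "translation": [-0.015, 0.007, -0.028], "twist": [0.0, 0.0, 0.0]}]
[{"grip": -1, "translation": [-0.034, 0.018, 0.008], "twist": [-0.0002, 0.0004, -0.059]}, {"grip": -1, "translation": [-0.036, 0.015, 0.008], "twist": [-0.0002, 0.0004, -0.059]}, {"grip": -1, "translation": [-0.036, 0.013, 0.008], "twist": [-0.0002, 0.0004, -0.059]}, {"grip": -1, "translation": [-0.037, 0.012, 0.007], "twist": [-0.0002, 0.0004, -0.059]}, {"grip": -1, "translation": [-0.037, 0.009, 0.008], "twist": [-0.0002, 0.0004, -0.059]}, {"grip": -1, "translation": [-0.038, 0.007, 0.008], "twist": [-0.0002, 0.0004, -0.059]}, {"grip": -1, "translation": [-0.039, 0.004, 0.008], "twist": [-0.0002, 0.0004, -0.059]}, {"grip": -1, "translation": [-0.038, 0.002, 0.008], "twist": [-0.0002, 0.0004, -0.059]}, {"grip": -1, "translation": [-0.039, 0.0, 0.007], "twist": [-0.0002, 0.0004, -0.059]}]
```

Call:
jog_arm:
  moves:
    - {"grip": 1, "translation": [-0.036, 0, 0], "twist": [0, 0, 0]}
    - {"grip": 1, "translation": [-0.036, 0, 0], "twist": [0, 0, 0]}
    - {"grip": 1, "translation": [-0.036, 0, 0], "twist": [0, 0, 0]}
    - {"grip": 1, "translation": [-0.015, 0.008, -0.028], "twist": [0, 0, 0]}
    - {"grip": 1, "translation": [-0.015, 0.008, -0.028], "twist": [0, 0, 0]}
    - {"grip": 1, "translation": [-0.015, 0.008, -0.028], "twist": [0, 0, 0]}
    - {"grip": -1, "translation": [-0.034, 0.018, 0.008], "twist": [0, 0, -0.059]}
    - {"grip": -1, "translation": [-0.036, 0.015, 0.008], "twist": [0, 0, -0.059]}
    - {"grip": -1, "translation": [-0.036, 0.013, 0.008], "twist": [0, 0, -0.059]}
    - {"grip": -1, "translation": [-0.037, 0.012, 0.008], "twist": [0, 0, -0.059]}

```text
clock: 8.07
eef_pos: [475.3, -15.1, 267.8]
tcp_rot: [3.139, -0.001, 1.446]
contact_force: [0.8, 0.8, -1.1]
opening: 0.564
```

Call:
jog_arm:
  moves:
    - {"grip": -1, "translation": [-0.037, 0.009, 0.008], "twist": [0, 0, -0.059]}
    - {"grip": -1, "translation": [-0.038, 0.007, 0.008], "twist": [0, 0, -0.059]}
    - {"grip": -1, "translation": [-0.039, 0.004, 0.008], "twist": [0, 0, -0.059]}
    - {"grip": -1, "translation": [-0.038, 0.002, 0.008], "twist": [0, 0, -0.059]}
    - {"grip": -1, "translation": [-0.039, 0.0, 0.008], "twist": [0, 0, -0.059]}
    - {"grip": -1, "translation": [0, 0, 0], "twist": [0, 0, 0]}

```text
clock: 8.57
eef_pos: [495.8, -211.3, 226.2]
tcp_rot: [3.141, 0.002, 1.739]
contact_force: [-0.2, 0.4, -0.4]
opening: 0.999
```

```bash
python3 - <<'E'
from h import *
for n,b in(('top',(230,470,165,290)),('side',(190,480,100,370))):
    p,d=r.grab_frame(n);np.save(f'pics/{n}5.npy',d);cv2.imwrite(f'pics/{n}5.png',p[:,:,::-1])
    cv2.imwrite(f'pics/{n}5z.png',cv2.resize(p[b[2]:b[3],b[0]:b[1]],None,fx=(3.3,2.7)[n=='side'],fy=(3.3,2.2)[n=='side'],interpolation=cv2.INTER_CUBIC)[:,:,::-1])
print(lidangle(),pose()[0])
E
```

```text
(np.float64(1.7180204643320858), array([  0.14829713, 132.35563295]), 2318) [ 495.22849943 -205.81799071  227.19153488]
```

View pics/top5z.png

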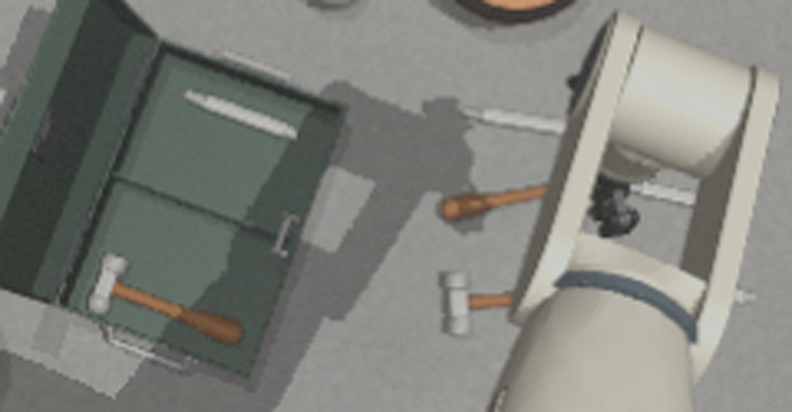

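View pics/side5z.png

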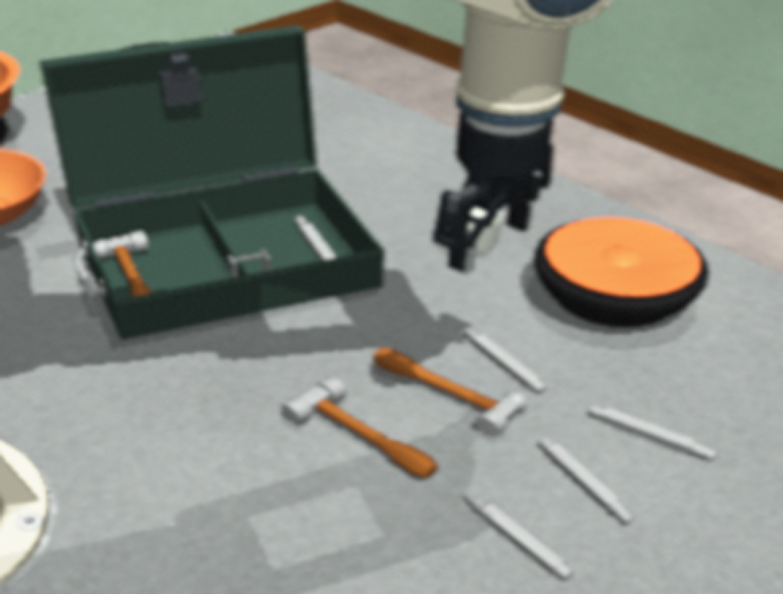

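The top crop shows hammer0 with its head at (108,283) and butt at (235,328), against the near side of its bay. punch0 runs from (187,95) to (295,132). The bench tools look unmoved.

```bash
python3 - <<'E'
from h import *
f=lambda u,v,z:tochest(onplane('top',[230+u/3.3-.5],[165+v/3.3-.5],z))[0].round(0)
for n,u,v,z in [('p0a',187,95,16),('p0b',296,132,16),('h0head far',117,258,22),('h0head near',98,308,22),('headface out',90,282,18),('h0butt',243,334,18),('div left',110,178,46),('div right',290,240,46),('bin corner TL',160,45,66),('TR',345,108,66),('BR',250,375,66),('BL',60,300,66)]:
    print(n,f(u,v,z))
d=np.load('pics/top5.npy');P=cloud('top',d);q=tochest(P.reshape(-1,3))
# in-bay heights
m=(abs(q[:,0])<97)&(abs(q[:,1])<145)&(q[:,2]>12)&(q[:,2]<45)
for s in(1,-1):
    w=q[m&(q[:,1]*s>8)&(abs(q[:,0])<92)&(abs(q[:,1])<140)];a=cv2.minAreaRect(w[:,:2].astype(np.float32));print(s,len(w),w.min(0).round(),w.max(0).round(),a)
E
```

```text
p0a [  61. -108.   16.]
p0b [ -63. -111.   16.]
h0head far [67. 81. 22.]
h0head near [ 67. 137.  22.]
headface out [ 85. 115.  18.]
h0butt [-85. 109.  18.]
div left [101.   7.  46.]
div right [-98.   2.  46.]
bin corner TL [ 100. -141.   66.]
TR [-104. -145.   66.]
BR [-108.  146.   66.]
BL [101. 143.  66.]
1 360 [-86.   8.  12.] [ 81. 139.  40.] ((-2.7634048461914062, 73.77725219726562), (168.04820251464844, 129.1427001953125), 0.6915146708488464)
-1 190 [ -92. -132.   12.] [ 92. -10.  31.] ((-0.0811767578125, -70.77836608886719), (183.25904846191406, 121.6248779296875), 0.09165681898593903)
```

Call:
jog_arm:
  moves:
    - {"grip": -1, "translation": [0, 0, 0.041], "twist": [0, 0, 0]}
    - {"grip": -1, "translation": [0, 0, 0.041], "twist": [0, 0, 0]}
    - {"grip": -1, "translation": [0, 0, 0.041], "twist": [0, 0, 0]}
    - {"grip": -1, "translation": [0, 0, 0.041], "twist": [0, 0, 0]}
    - {"grip": -1, "translation": [0.002, 0, 0.041], "twist": [0, 0, 0]}
    - {"grip": -1, "translation": [0, 0, 0.017], "twist": [0, 0, 0]}
    - {"grip": 1, "translation": [0, 0, 0], "twist": [0, 0, 0]}
    - {"grip": 1, "translation": [0, 0, 0], "twist": [0, 0, 0]}
    - {"grip": 1, "translation": [0, 0, 0], "twist": [0, 0, 0]}
    - {"grip": 1, "translation": [0, 0, 0], "twist": [0, 0, 0]}
  squeeze: 80

```text
clock: 9.55
eef_pos: [496.4, -204.0, 7.4]
tcp_rot: [3.139, 0.002, 1.738]
contact_force: [0.0, -0.5, 0.0]
opening: 0.452
```

Call:
jog_arm:
  moves:
    - {"grip": 1, "translation": [0, 0, 0], "twist": [0, 0, 0]}
    - {"grip": 1, "translation": [0, 0, 0], "twist": [0, 0, 0]}
    - {"grip": 1, "translation": [0, 0, -0.01], "twist": [0, 0, 0]}
    - {"grip": 1, "translation": [0, 0, -0.03], "twist": [0, 0, 0]}
    - {"grip": 1, "translation": [0, 0, -0.035], "twist": [0, 0, 0]}
    - {"grip": 1, "translation": [0, 0, -0.035], "twist": [0, 0, 0]}

```text
clock: 10.05
eef_pos: [493.7, -203.6, 116.8]
tcp_rot: [-3.14, -0.001, 1.738]
contact_force: [0.5, -0.1, -2.0]
opening: 0.142
```

```bash
python3 - <<'E'
from h import *
p,d=r.grab_frame('side');cv2.imwrite('pics/side6.png',cv2.resize(p[100:370,190:480],None,fx=2.7,fy=2.2)[:,:,::-1])
s=r.sense();print(s['eef_pos'],s['opening'])
a=plan(chest([-26,39,130])[0],DOWN(CY),grip=1)
a=plan(chest([-26,39,30])[0],DOWN(CY),grip=1,start=a)
E
```

```text
[ 497.49524892 -205.17761657  123.59264286] 0.13948870167437957
[{"grip": 1, "translation": [0.04, -0.0, -0.001], "twist": [0.0009, 0.0003, 0.0595]}, {"grip": 1, "translation": [0.039, -0.002, -0.001], "twist": [0.0009, 0.0003, 0.0595]}, {"grip": 1, "translation": [0.04, -0.005, -0.001], "twist": [0.0009, 0.0003, 0.0595]}, {"grip": 1, "translation": [0.039, -0.007, -0.0], "twist": [0.0009, 0.0003, 0.0595]}, {"grip": 1, "translation": [0.038, -0.01, -0.001], "twist": [0.0009, 0.0003, 0.0595]}, {"grip": 1, "translation": [0.038, -0.012, -0.001], "twist": [0.0009, 0.0003, 0.0595]}, {"grip": 1, "translation": [0.037, -0.013, -0.001], "twist": [0.0009, 0.0003, 0.0595]}, {"grip": 1, "translation": [0.037, -0.017, -0.001], "twist": [0.0009, 0.0003, 0.0595]}, {"grip": 1, "translation": [0.035, -0.018, -0.0], "twist": [0.0009, 0.0003, 0.0595]}]
[{"grip": 1, "translation": [-0.0, 0.0, 0.033], "twist": [-0.0002, -0.0001, 0.0001]}, {"grip": 1, "translation": [-0.0, 0.0, 0.033], "twist": [-0.0002, -0.0001, 0.0001]}, {"grip": 1, "translation": [-0.0, 0.0, 0.034], "twist": [-0.0002, -0.0001, 0.0001]}]
```

View pics/side6.png

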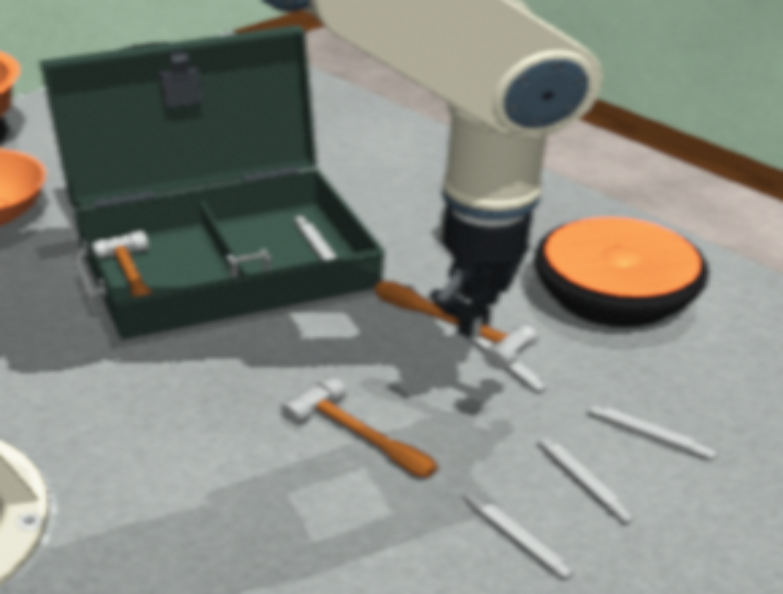

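Call:
jog_arm:
  moves:
    - {"grip": 1, "translation": [0.04, 0, -0.001], "twist": [0, 0, 0.0595]}
    - {"grip": 1, "translation": [0.039, -0.002, -0.001], "twist": [0, 0, 0.0595]}
    - {"grip": 1, "translation": [0.04, -0.005, -0.001], "twist": [0, 0, 0.0595]}
    - {"grip": 1, "translation": [0.039, -0.007, 0], "twist": [0, 0, 0.0595]}
    - {"grip": 1, "translation": [0.038, -0.01, -0.001], "twist": [0, 0, 0.0595]}
    - {"grip": 1, "translation": [0.038, -0.012, -0.001], "twist": [0, 0, 0.0595]}
    - {"grip": 1, "translation": [0.037, -0.013, -0.001], "twist": [0, 0, 0.0595]}
    - {"grip": 1, "translation": [0.037, -0.017, -0.001], "twist": [0, 0, 0.0595]}
    - {"grip": 1, "translation": [0.035, -0.018, 0], "twist": [0, 0, 0.0595]}
    - {"grip": 1, "translation": [0, 0, 0], "twist": [0, 0, 0]}

```text
clock: 10.93
eef_pos: [433.8, 154.0, 123.3]
tcp_rot: [3.141, -0.003, 1.201]
contact_force: [0.4, -0.9, -0.7]
opening: 0.14
```

```bash
python3 - <<'E'
from h import *
s=r.sense();print(s['eef_pos'],tochest(s['eef_pos']),s['opening'],s['tcp_rot'])
E
```

```text
[433.76966369 153.98049779 123.25305918] [[-20.86585504  45.03593568 123.25305918]] 0.14019803192002342 [ 3.14091757e+00 -2.79866080e-03  1.20132070e+00]
```

Call:
jog_arm:
  moves:
    - {"grip": 1, "translation": [-0.005, 0.005, 0.03], "twist": [0, 0, 0]}
    - {"grip": 1, "translation": [0, 0, 0.03], "twist": [0, 0, 0]}
    - {"grip": 1, "translation": [0, 0, 0.025], "twist": [0, 0, 0]}
    - {"grip": 1, "translation": [0, 0, 0.018], "twist": [0, 0, 0]}
    - {"grip": 1, "translation": [0, 0, 0.006], "twist": [0, 0, 0]}
    - {"grip": 1, "translation": [0, 0, 0], "twist": [0, 0, 0]}

```text
clock: 11.43
eef_pos: [436.6, 141.6, 12.6]
tcp_rot: [-3.14, 0.001, 1.202]
contact_force: [-0.4, -0.7, -1.3]
opening: 0.138
```

Call:
jog_arm:
  moves:
    - {"grip": 0.3, "translation": [0, 0, 0], "twist": [0, 0, 0]}
    - {"grip": 0.3, "translation": [0, 0, 0], "twist": [0, 0, 0]}
    - {"grip": 0.3, "translation": [0, 0, 0], "twist": [0, 0, 0]}
    - {"grip": 0.3, "translation": [0, 0, -0.02], "twist": [0, 0, 0]}
    - {"grip": 0.3, "translation": [0, 0, -0.04], "twist": [0, 0, 0]}
    - {"grip": 0.3, "translation": [0, 0, -0.04], "twist": [0, 0, 0]}
    - {"grip": 0.3, "translation": [0, 0, -0.03], "twist": [0, 0, 0]}
    - {"grip": 0.3, "translation": [-0.04, 0, 0], "twist": [0, 0, 0]}
    - {"grip": 0.3, "translation": [-0.04, 0, 0], "twist": [0, 0, 0]}
    - {"grip": 0.3, "translation": [-0.04, 0, 0], "twist": [0, 0, 0]}

```text
clock: 12.27
eef_pos: [394.3, 29.3, 145.0]
tcp_rot: [3.138, -0.001, 1.205]
contact_force: [0.5, -1.1, -0.1]
opening: 0.347
```

```bash
cat >> h.py <<'E'
def zoom(n,name,b,f=3):
    p,d=r.grab_frame(n);np.save(f'pics/{name}.npy',d);x0,x1,y0,y1=b
    cv2.imwrite(f'pics/{name}.png',cv2.resize(p[y0:y1,x0:x1],None,fx=f,fy=f,interpolation=cv2.INTER_CUBIC)[:,:,::-1]);return p,d
def tools(d,box=(340,480,180,280)):
    P=cloud('top',d);vv,uu=np.mgrid[0:400,0:640];m=(P[:,:,2]>5)&(P[:,:,2]<45)&(uu>box[0])&(uu<box[1])&(vv>box[2])&(vv<box[3])
    n,l,st,ce=cv2.connectedComponentsWithStats(m.astype(np.uint8))
    for i in range(1,n):
        if st[i,4]<60: continue
        q=P[l==i];mu=q.mean(0);w,V=np.linalg.eigh(np.cov(q[:,:2].T));a=V[:,1];t=(q[:,:2]-mu[:2])@a
        print(st[i],np.degrees(np.arctan2(a[1],a[0])).round(1),t.min().round(),t.max().round(),'mu',mu.round(),'mid',(mu[:2]+a*(t.min()+t.max())/2).round())
E
python3 - <<'E'
from h import *
print(pose()[0])
p,d=zoom('top','t7',(230,470,165,290),3.3);tools(d)
zoom('side','s7',(190,480,100,370),2.7)
E
```

```text
[394.30130885  29.33744785 144.99774255]
[419 189  35  14 144] 103.4 -65.0 62.0 mu [ 590. -358.   13.] mid [ 590. -359.]
[370 197  35   9 131] 79.2 -56.0 66.0 mu [ 574. -186.   14.] mid [ 575. -182.]
[420 219  36  14 156] 75.6 -66.0 63.0 mu [ 487. -357.   13.] mid [ 487. -359.]
[363 247  51  20 364] 93.0 -102.0 72.0 mu [ 384. -166.   22.] mid [ 385. -181.]
[423 250  37   8 153] 84.5 -66.0 64.0 mu [ 385. -366.   13.] mid [ 385. -367.]
```

View pics/t7.png

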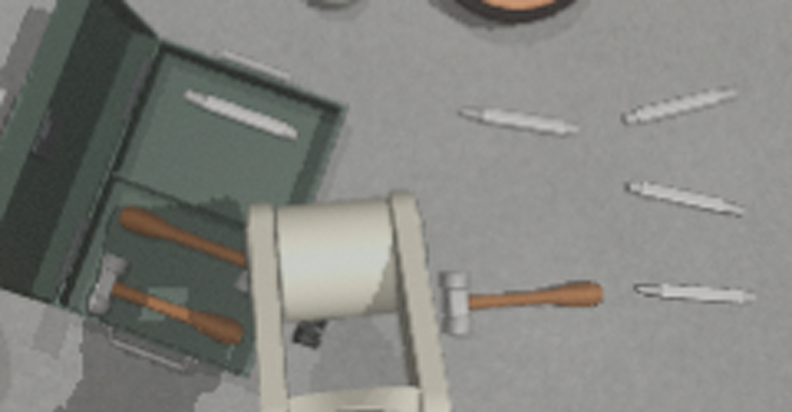

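View pics/s7.png

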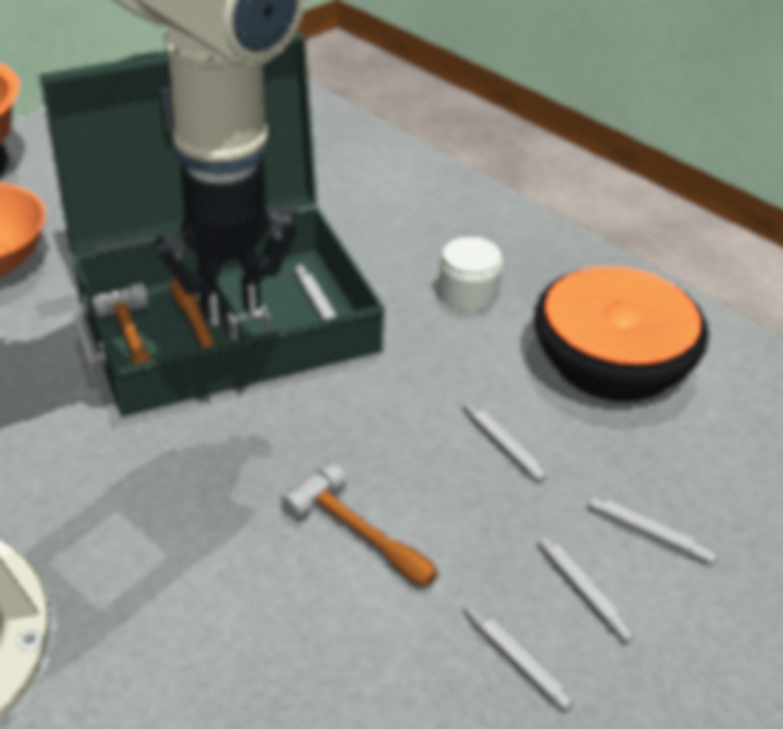

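hammer1 is in its bay. Next is hammer2.

```bash
python3 - <<'E'
from h import *
a=plan([383.5,-154,100],DOWN(np.radians(93)))
E
```

```text
[{"grip": -1, "translation": [-0.034, 0.012, 0.009], "twist": [0.0, 0.0002, -0.0849]}, {"grip": -1, "translation": [-0.035, 0.008, 0.009], "twist": [0.0, 0.0002, -0.0849]}, {"grip": -1, "translation": [-0.036, 0.006, 0.009], "twist": [0.0, 0.0002, -0.0849]}, {"grip": -1, "translation": [-0.036, 0.002, 0.008], "twist": [0.0, 0.0002, -0.0849]}, {"grip": -1, "translation": [-0.036, -0.0, 0.009], "twist": [0.0, 0.0002, -0.0849]}]
```

Call:
jog_arm:
  moves:
    - {"grip": -1, "translation": [-0.034, 0.012, 0.009], "twist": [0, 0, -0.085]}
    - {"grip": -1, "translation": [-0.035, 0.008, 0.009], "twist": [0, 0, -0.085]}
    - {"grip": -1, "translation": [-0.036, 0.006, 0.009], "twist": [0, 0, -0.085]}
    - {"grip": -1, "translation": [-0.036, 0.002, 0.008], "twist": [0, 0, -0.085]}
    - {"grip": -1, "translation": [-0.036, 0, 0.009], "twist": [0, 0, -0.085]}
    - {"grip": -1, "translation": [0, 0, 0], "twist": [0, 0, 0]}
    - {"grip": -1, "translation": [0, 0, 0], "twist": [0, 0, 0]}

```text
clock: 12.95
eef_pos: [386.9, -151.8, 99.6]
tcp_rot: [3.141, 0.0, 1.623]
contact_force: [-0.4, -0.2, -0.8]
opening: 0.999
```

Call:
jog_arm:
  moves:
    - {"grip": -1, "translation": [-0.002, -0.003, 0.04], "twist": [0, 0, 0]}
    - {"grip": -1, "translation": [0, 0, 0.035], "twist": [0, 0, 0]}
    - {"grip": -1, "translation": [0, 0, 0.018], "twist": [0, 0, 0]}
    - {"grip": 1, "translation": [0, 0, 0], "twist": [0, 0, 0]}
    - {"grip": 1, "translation": [0, 0, 0], "twist": [0, 0, 0]}
    - {"grip": 1, "translation": [0, 0, 0], "twist": [0, 0, 0]}
    - {"grip": 1, "translation": [0, 0, 0], "twist": [0, 0, 0]}
    - {"grip": 1, "translation": [0, 0, 0], "twist": [0, 0, 0]}
    - {"grip": 1, "translation": [0, 0, 0], "twist": [0, 0, 0]}
    - {"grip": 1, "translation": [0, 0, 0], "twist": [0, 0, 0]}

```text
clock: 13.78
eef_pos: [384.4, -152.7, 7.6]
tcp_rot: [3.14, 0.001, 1.628]
contact_force: [-3.0, 2.0, 17.7]
opening: 0.135
```

Call:
jog_arm:
  moves:
    - {"grip": 1, "translation": [0, 0, -0.01], "twist": [0, 0, 0]}
    - {"grip": 1, "translation": [0, 0, -0.03], "twist": [0, 0, 0]}
    - {"grip": 1, "translation": [0, 0, -0.04], "twist": [0, 0, 0]}
    - {"grip": 1, "translation": [0, 0, -0.04], "twist": [0, 0, 0]}
    - {"grip": 1, "translation": [0, 0, -0.03], "twist": [0, 0, 0]}
    - {"grip": 1, "translation": [0, 0, 0], "twist": [0, 0, 0]}
    - {"grip": 1, "translation": [0, 0, 0], "twist": [0, 0, 0]}

```text
clock: 14.37
eef_pos: [384.9, -153.0, 158.2]
tcp_rot: [3.137, 0.002, 1.627]
contact_force: [-1.4, 0.6, -2.2]
opening: 0.136
```

```bash
python3 - <<'E'
from h import *
s=r.sense();print(s['eef_pos'],s['opening'])
a=plan(chest([24,77,150])[0],DOWN(CY),grip=1)
E
```

```text
[ 384.90100121 -152.98917063  158.16972096] 0.1357218838901982
[{"grip": 1, "translation": [0.036, 0.006, 0.001], "twist": [0.0005, 0.0001, 0.0425]}, {"grip": 1, "translation": [0.036, 0.004, 0.001], "twist": [0.0005, 0.0001, 0.0425]}, {"grip": 1, "translation": [0.036, 0.002, 0.0], "twist": [0.0005, 0.0001, 0.0425]}, {"grip": 1, "translation": [0.036, 0.001, 0.001], "twist": [0.0005, 0.0001, 0.0425]}, {"grip": 1, "translation": [0.036, -0.001, 0.001], "twist": [0.0005, 0.0001, 0.0425]}, {"grip": 1, "translation": [0.036, -0.002, 0.001], "twist": [0.0005, 0.0001, 0.0425]}, {"grip": 1, "translation": [0.036, -0.003, 0.0], "twist": [0.0005, 0.0001, 0.0425]}, {"grip": 1, "translation": [0.036, -0.006, 0.001], "twist": [0.0005, 0.0001, 0.0425]}, {"grip": 1, "translation": [0.036, -0.006, 0.001], "twist": [0.0005, 0.0001, 0.0425]}, {"grip": 1, "translation": [0.035, -0.009, 0.001], "twist": [0.0005, 0.0001, 0.0425]}]
```

Call:
jog_arm:
  moves:
    - {"grip": 1, "translation": [0.036, 0.006, 0.001], "twist": [0, 0, 0.0425]}
    - {"grip": 1, "translation": [0.036, 0.004, 0.001], "twist": [0, 0, 0.0425]}
    - {"grip": 1, "translation": [0.036, 0.002, 0.0], "twist": [0, 0, 0.0425]}
    - {"grip": 1, "translation": [0.036, 0.001, 0.001], "twist": [0, 0, 0.0425]}
    - {"grip": 1, "translation": [0.036, -0.001, 0.001], "twist": [0, 0, 0.0425]}
    - {"grip": 1, "translation": [0.036, -0.002, 0.001], "twist": [0, 0, 0.0425]}
    - {"grip": 1, "translation": [0.036, -0.003, 0.0], "twist": [0, 0, 0.0425]}
    - {"grip": 1, "translation": [0.036, -0.006, 0.001], "twist": [0, 0, 0.0425]}
    - {"grip": 1, "translation": [0.036, -0.006, 0.001], "twist": [0, 0, 0.0425]}
    - {"grip": 1, "translation": [0.035, -0.009, 0.001], "twist": [0, 0, 0.0425]}

```text
clock: 15.2
eef_pos: [417.1, 209.3, 146.5]
tcp_rot: [-3.14, 0.002, 1.2]
contact_force: [0.5, -0.4, -1.8]
opening: 0.138
```

Call:
jog_arm:
  moves:
    - {"grip": 1, "translation": [0, 0, 0.04], "twist": [0, 0, 0]}
    - {"grip": 1, "translation": [0, 0, 0.01], "twist": [0, 0, 0]}
    - {"grip": 1, "translation": [0, 0, 0], "twist": [0, 0, 0]}

```text
clock: 15.45
eef_pos: [414.8, 206.6, 94.5]
tcp_rot: [-3.136, 0.007, 1.204]
contact_force: [-1.4, -0.6, -1.4]
opening: 0.139
```

```bash
python3 - <<'E'
from h import *
s=r.sense();print(s['eef_pos'],s['opening'],tochest(s['eef_pos']))
zoom('side','s8',(190,480,100,370),2.7)
E
```

```text
[414.76462696 206.58730388  94.53147558] 0.13857119746652985 [[21.34648794 81.73451288 94.53147558]]
```

View pics/s8.png

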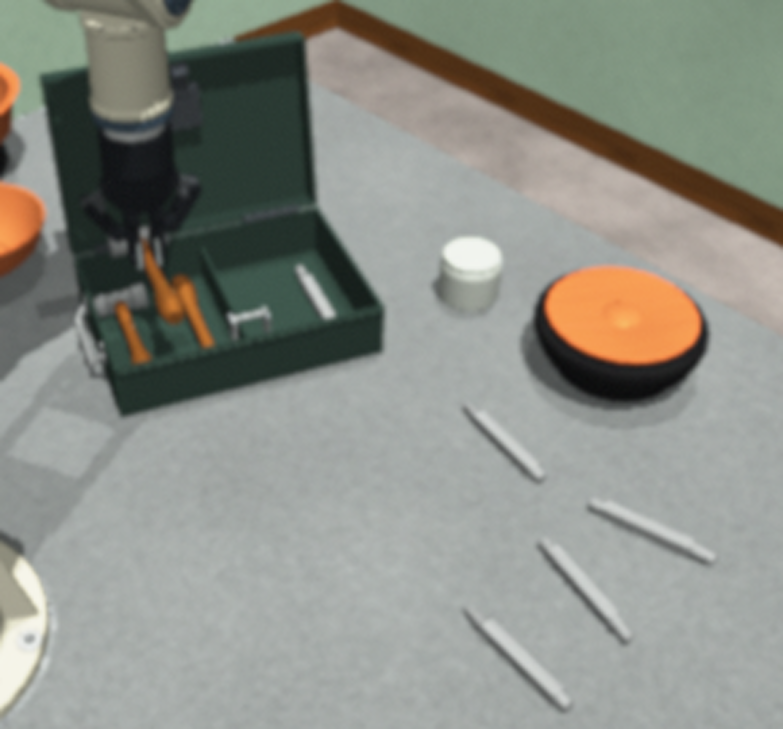

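Call:
jog_arm:
  moves:
    - {"grip": 1, "translation": [0.002, 0.006, 0.02], "twist": [0, 0, 0]}
    - {"grip": 1, "translation": [0, 0, 0.02], "twist": [0, 0, 0]}
    - {"grip": 1, "translation": [0, 0, 0.012], "twist": [0, 0, 0]}
    - {"grip": 1, "translation": [0, 0, 0], "twist": [0, 0, 0]}
    - {"grip": 0.3, "translation": [0, 0, 0], "twist": [0, 0, 0]}
    - {"grip": 0.3, "translation": [0, 0, 0], "twist": [0, 0, 0]}
    - {"grip": 0.3, "translation": [0, 0, 0], "twist": [0, 0, 0]}

```text
clock: 16.08
eef_pos: [425.8, 207.8, 47.7]
tcp_rot: [3.14, -0.002, 1.202]
contact_force: [0.6, 0.6, 0.1]
opening: 0.348
```

Call:
jog_arm:
  moves:
    - {"grip": 0.3, "translation": [0, 0, -0.04], "twist": [0, 0, 0]}
    - {"grip": 0.3, "translation": [0, 0, -0.04], "twist": [0, 0, 0]}
    - {"grip": 0.3, "translation": [0, 0, -0.04], "twist": [0, 0, 0]}
    - {"grip": 0.3, "translation": [-0.03, 0.03, 0], "twist": [0, 0, 0]}
    - {"grip": 0.3, "translation": [-0.03, 0.03, 0], "twist": [0, 0, 0]}
    - {"grip": 0, "translation": [-0.03, 0.03, 0], "twist": [0, 0, 0]}
    - {"grip": 0, "translation": [-0.03, 0.03, 0], "twist": [0, 0, 0]}
    - {"grip": 0, "translation": [-0.03, 0.03, 0], "twist": [0, 0, 0]}
    - {"grip": 0, "translation": [-0.03, 0.03, 0], "twist": [0, 0, 0]}
    - {"grip": 0, "translation": [0, 0, 0], "twist": [0, 0, 0]}

```text
clock: 16.92
eef_pos: [529.4, -26.8, 168.1]
tcp_rot: [3.136, 0.0, 1.199]
contact_force: [-0.3, -0.1, -0.1]
opening: 0.502
```

```bash
python3 - <<'E'
from h import *
print(pose()[0])
p,d=zoom('top','t9',(230,470,165,290),3.3);tools(d)
zoom('side','s9',(190,480,100,370),2.7)
E
```

```text
[529.36465357 -26.78122916 168.08810092]
[419 189  34  13 160] 104.7 -63.0 62.0 mu [ 590. -357.   13.] mid [ 590. -358.]
[382 198  24  11 109] 78.6 -42.0 42.0 mu [ 570. -204.   12.] mid [ 570. -205.]
[419 219  38  13 158] 76.4 -73.0 65.0 mu [ 487. -356.   13.] mid [ 486. -360.]
[422 250  37  10 156] 83.6 -61.0 66.0 mu [ 385. -366.   12.] mid [ 385. -363.]
```

View pics/t9.png

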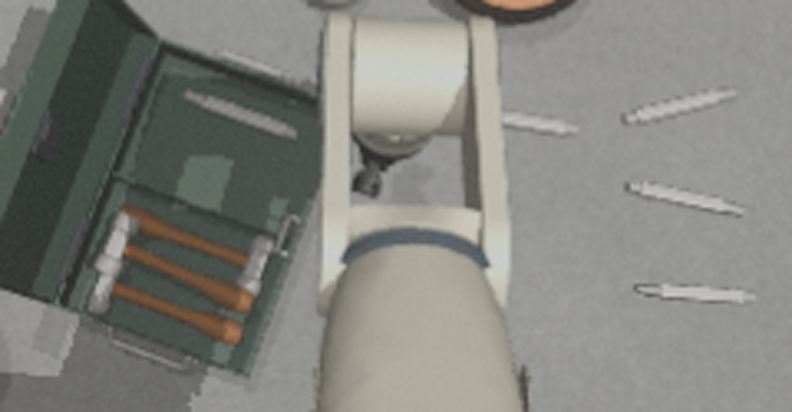

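View pics/s9.png

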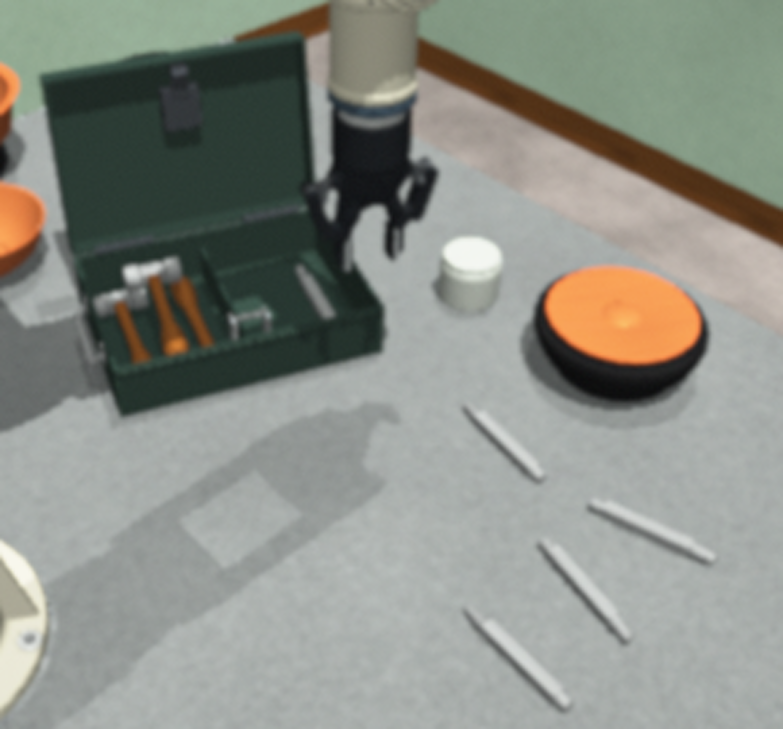

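All three hammers are in the bay. I check the pitch bowl's clearance before picking up punch1.

```bash
python3 - <<'E'
from h import *
d=np.load('pics/top0.npy');P=cloud('top',d)
vv,uu=np.mgrid[0:400,0:640]
m=(P[:,:,2]>15)&(uu>350)&(uu<420)&(vv>110)&(vv<185)
q=P[m];print(q.min(0),q.max(0),cv2.minEnclosingCircle(q[:,:2].astype(np.float32)))
p=np.load('pics/t7.npy');tools(p)
for u0,u1 in((459,578),):
    pass
f=lambda u,v,z=9:onplane('top',[230+u/3.3-.5],[165+v/3.3-.5],z)[0].round(0)
for a in((459,112),(578,130),(625,119),(737,93),(628,186),(743,212),(637,289),(754,298)):print(a,f(*a))
E
```

```text
[ 669.66595407 -272.80107505   49.83101351] [861.40620943 -83.67533305  81.89887009] ((766.0281982421875, -177.82020568847656), 97.15042114257812)
[419 189  35  14 144] 103.4 -65.0 62.0 mu [ 590. -358.   13.] mid [ 590. -359.]
[370 197  35   9 131] 79.2 -56.0 66.0 mu [ 574. -186.   14.] mid [ 575. -182.]
[420 219  36  14 156] 75.6 -66.0 63.0 mu [ 487. -357.   13.] mid [ 487. -359.]
[363 247  51  20 364] 93.0 -102.0 72.0 mu [ 384. -166.   22.] mid [ 385. -181.]
[423 250  37   8 153] 84.5 -66.0 64.0 mu [ 385. -366.   13.] mid [ 385. -367.]
(459, 112) [ 585. -117.    9.]
(578, 130) [ 563. -245.    9.]
(625, 119) [ 575. -297.    9.]
(737, 93) [ 601. -422.    9.]
(628, 186) [ 502. -297.    9.]
(743, 212) [ 471. -421.    9.]
(637, 289) [ 391. -301.    9.]
(754, 298) [ 379. -427.    9.]
```

```bash
python3 - <<'E'
from h import *
a=plan([574,-181,80],DOWN(np.radians(80)),grip=0)
E
```

```text
[{"grip": 0, "translation": [-0.026, 0.02, 0.017], "twist": [0.0003, -0.0001, -0.0395]}, {"grip": 0, "translation": [-0.027, 0.02, 0.018], "twist": [0.0003, -0.0001, -0.0395]}, {"grip": 0, "translation": [-0.028, 0.018, 0.017], "twist": [0.0003, -0.0001, -0.0395]}, {"grip": 0, "translation": [-0.028, 0.017, 0.018], "twist": [0.0003, -0.0001, -0.0395]}, {"grip": 0, "translation": [-0.029, 0.016, 0.017], "twist": [0.0003, -0.0001, -0.0395]}]
```

Call:
jog_arm:
  moves:
    - {"grip": 0, "translation": [-0.026, 0.02, 0.015], "twist": [0, 0, -0.0395]}
    - {"grip": 0, "translation": [-0.027, 0.02, 0.018], "twist": [0, 0, -0.0395]}
    - {"grip": 0, "translation": [-0.028, 0.018, 0.017], "twist": [0, 0, -0.0395]}
    - {"grip": 0, "translation": [-0.028, 0.017, 0.018], "twist": [0, 0, -0.0395]}
    - {"grip": 0, "translation": [-0.029, 0.016, 0.017], "twist": [0, 0, -0.0395]}
    - {"grip": 0, "translation": [0, 0, 0], "twist": [0, 0, 0]}
    - {"grip": 0, "translation": [0, 0, 0], "twist": [0, 0, 0]}

```text
clock: 17.6
eef_pos: [573.3, -179.3, 80.7]
tcp_rot: [-3.14, -0.0, 1.398]
contact_force: [-0.2, 0.6, 0.4]
opening: 0.504
```

Call:
jog_arm:
  moves:
    - {"grip": 0, "translation": [-0.001, 0, 0.04], "twist": [0, 0, 0]}
    - {"grip": 0, "translation": [0, 0, 0.025], "twist": [0, 0, 0]}
    - {"grip": 0, "translation": [0, 0, 0.011], "twist": [0, 0, 0]}
    - {"grip": 1, "translation": [0, 0, 0], "twist": [0, 0, 0]}
    - {"grip": 1, "translation": [0, 0, 0], "twist": [0, 0, 0]}
    - {"grip": 1, "translation": [0, 0, 0], "twist": [0, 0, 0]}
    - {"grip": 1, "translation": [0, 0, 0], "twist": [0, 0, 0]}
    - {"grip": 1, "translation": [0, 0, 0], "twist": [0, 0, 0]}
    - {"grip": 1, "translation": [0, 0, 0], "twist": [0, 0, 0]}

```text
clock: 18.35
eef_pos: [574.9, -180.4, 7.0]
tcp_rot: [3.139, -0.0, 1.4]
contact_force: [-0.6, 3.0, 8.1]
opening: 0.134
```

Call:
jog_arm:
  moves:
    - {"grip": 1, "translation": [0, 0, -0.01], "twist": [0, 0, 0]}
    - {"grip": 1, "translation": [0, 0, -0.03], "twist": [0, 0, 0]}
    - {"grip": 1, "translation": [0, 0, -0.04], "twist": [0, 0, 0]}
    - {"grip": 1, "translation": [0, 0, -0.04], "twist": [0, 0, 0]}
    - {"grip": 1, "translation": [0, 0, 0], "twist": [0, 0, 0]}
    - {"grip": 1, "translation": [0, 0, 0], "twist": [0, 0, 0]}

```text
clock: 18.85
eef_pos: [575.6, -181.2, 128.9]
tcp_rot: [3.135, 0.001, 1.4]
contact_force: [-0.3, -0.3, -1.6]
opening: 0.13
```

```bash
python3 - <<'E'
from h import *
s=r.sense();print(s['eef_pos'],s['opening'])
a=plan(chest([0,-74,125])[0],DOWN(CY),grip=1)
E
```

```text
[ 575.58132875 -181.18926302  128.93870933] 0.1304298707693992
[{"grip": 1, "translation": [0.038, -0.01, 0.0], "twist": [0.0008, 0.0, 0.0247]}, {"grip": 1, "translation": [0.038, -0.01, 0.001], "twist": [0.0008, 0.0, 0.0247]}, {"grip": 1, "translation": [0.037, -0.011, 0.0], "twist": [0.0008, 0.0, 0.0247]}, {"grip": 1, "translation": [0.037, -0.013, 0.001], "twist": [0.0008, 0.0, 0.0247]}, {"grip": 1, "translation": [0.037, -0.013, 0.0], "twist": [0.0008, 0.0, 0.0247]}, {"grip": 1, "translation": [0.036, -0.014, 0.001], "twist": [0.0008, 0.0, 0.0247]}, {"grip": 1, "translation": [0.036, -0.015, -0.0], "twist": [0.0008, 0.0, 0.0247]}, {"grip": 1, "translation": [0.036, -0.016, 0.0], "twist": [0.0008, 0.0, 0.0247]}]
```

Call:
jog_arm:
  moves:
    - {"grip": 1, "translation": [0.038, -0.01, 0.0], "twist": [0, 0, 0.0247]}
    - {"grip": 1, "translation": [0.038, -0.01, 0.001], "twist": [0, 0, 0.0247]}
    - {"grip": 1, "translation": [0.037, -0.011, 0.0], "twist": [0, 0, 0.0247]}
    - {"grip": 1, "translation": [0.037, -0.013, 0.001], "twist": [0, 0, 0.0247]}
    - {"grip": 1, "translation": [0.037, -0.013, 0.0], "twist": [0, 0, 0.0247]}
    - {"grip": 1, "translation": [0.036, -0.014, 0.001], "twist": [0, 0, 0.0247]}
    - {"grip": 1, "translation": [0.036, -0.015, 0.0], "twist": [0, 0, 0.0247]}
    - {"grip": 1, "translation": [0.036, -0.016, 0.0], "twist": [0, 0, 0.0247]}
    - {"grip": 1, "translation": [0, 0, 0.03], "twist": [0, 0, 0]}
    - {"grip": 1, "translation": [0, 0, 0], "twist": [0, 0, 0]}

```text
clock: 19.68
eef_pos: [546.7, 132.7, 88.1]
tcp_rot: [-3.136, 0.004, 1.206]
contact_force: [-2.4, -1.0, -2.8]
opening: 0.123
```

```bash
python3 - <<'E'
from h import *
s=r.sense();print(s['eef_pos'],s['opening'],tochest(s['eef_pos']))
zoom('side','s10',(190,480,100,370),2.7)
E
```

```text
[546.65152602 132.74699321  88.06996299] 0.12252468851716403 [[ 4.02360825e-02 -6.79070230e+01  8.80699630e+01]]
```

View pics/s10.png

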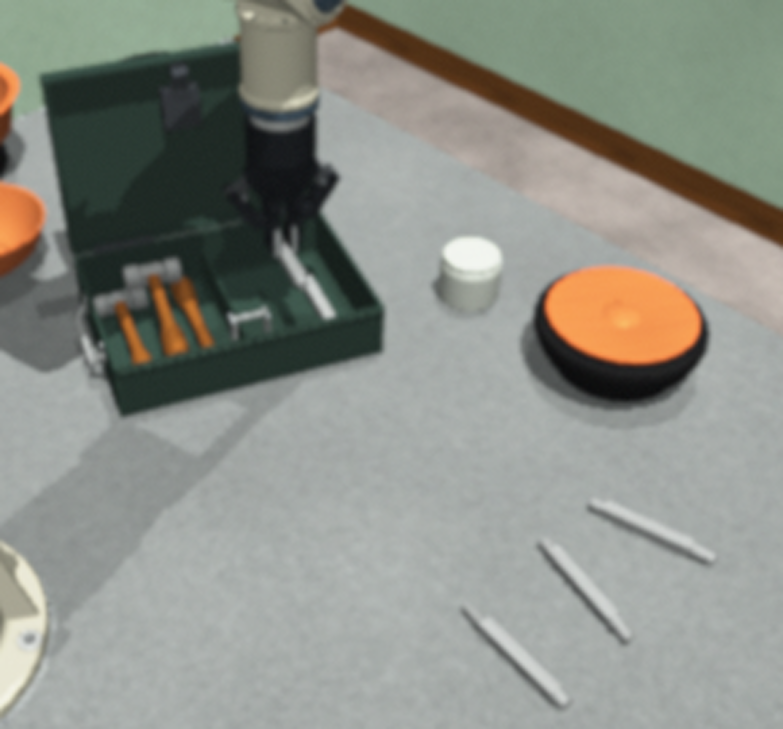

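Call:
jog_arm:
  moves:
    - {"grip": 1, "translation": [0, 0.006, 0.035], "twist": [0, 0, 0]}
    - {"grip": 1, "translation": [0, 0, 0.025], "twist": [0, 0, 0]}
    - {"grip": 1, "translation": [0, 0, 0.014], "twist": [0, 0, 0]}
    - {"grip": 1, "translation": [0, 0, 0], "twist": [0, 0, 0]}
    - {"grip": 0.45, "translation": [0, 0, 0], "twist": [0, 0, 0]}
    - {"grip": 0.45, "translation": [0, 0, 0], "twist": [0, 0, 0]}
    - {"grip": 0.45, "translation": [0, 0, 0], "twist": [0, 0, 0]}
    - {"grip": 0.45, "translation": [0, 0, -0.03], "twist": [0, 0, 0]}
    - {"grip": 0.45, "translation": [0, 0, -0.04], "twist": [0, 0, 0]}
    - {"grip": 0.45, "translation": [0, 0, -0.04], "twist": [0, 0, 0]}

```text
clock: 20.57
eef_pos: [555.3, 128.9, 130.2]
tcp_rot: [-3.141, 0.0, 1.202]
contact_force: [1.1, 0.3, 0.1]
opening: 0.275
```

```bash
python3 - <<'E'
from h import *
a=plan([588,-359.5,90],DOWN(np.radians(103)),grip=0)
E
```

```text
[{"grip": 0, "translation": [-0.034, 0.016, 0.003], "twist": [-0.0, 0.0, -0.0458]}, {"grip": 0, "translation": [-0.035, 0.014, 0.003], "twist": [-0.0, 0.0, -0.0458]}, {"grip": 0, "translation": [-0.035, 0.013, 0.003], "twist": [-0.0, 0.0, -0.0458]}, {"grip": 0, "translation": [-0.036, 0.011, 0.003], "twist": [-0.0, 0.0, -0.0458]}, {"grip": 0, "translation": [-0.037, 0.009, 0.003], "twist": [-0.0, 0.0, -0.0458]}, {"grip": 0, "translation": [-0.037, 0.008, 0.004], "twist": [-0.0, 0.0, -0.0458]}, {"grip": 0, "translation": [-0.037, 0.006, 0.003], "twist": [-0.0, 0.0, -0.0458]}, {"grip": 0, "translation": [-0.037, 0.004, 0.003], "twist": [-0.0, 0.0, -0.0458]}, {"grip": 0, "translation": [-0.038, 0.003, 0.003], "twist": [-0.0, 0.0, -0.0458]}, {"grip": 0, "translation": [-0.038, 0.001, 0.003], "twist": [-0.0, 0.0, -0.0458]}]
[{"grip": 0, "translation": [-0.037, -0.001, 0.003], "twist": [-0.0, 0.0, -0.0458]}, {"grip": 0, "translation": [-0.038, -0.002, 0.003], "twist": [-0.0, 0.0, -0.0458]}, {"grip": 0, "translation": [-0.037, -0.005, 0.003], "twist": [-0.0, 0.0, -0.0458]}]
```

Call:
jog_arm:
  moves:
    - {"grip": 0, "translation": [-0.034, 0.016, 0.003], "twist": [0, 0, -0.0458]}
    - {"grip": 0, "translation": [-0.035, 0.014, 0.003], "twist": [0, 0, -0.0458]}
    - {"grip": 0, "translation": [-0.035, 0.013, 0.003], "twist": [0, 0, -0.0458]}
    - {"grip": 0, "translation": [-0.036, 0.011, 0.003], "twist": [0, 0, -0.0458]}
    - {"grip": 0, "translation": [-0.037, 0.009, 0.003], "twist": [0, 0, -0.0458]}
    - {"grip": 0, "translation": [-0.037, 0.008, 0.004], "twist": [0, 0, -0.0458]}
    - {"grip": 0, "translation": [-0.037, 0.006, 0.003], "twist": [0, 0, -0.0458]}
    - {"grip": 0, "translation": [-0.037, 0.004, 0.003], "twist": [0, 0, -0.0458]}
    - {"grip": 0, "translation": [-0.038, 0.003, 0.003], "twist": [0, 0, -0.0458]}
    - {"grip": 0, "translation": [-0.038, 0.001, 0.003], "twist": [0, 0, -0.0458]}

```text
clock: 21.4
eef_pos: [581.4, -249.3, 98.9]
tcp_rot: [3.14, 0.001, 1.662]
contact_force: [1.3, -0.2, 0.3]
opening: 0.5
```

Call:
jog_arm:
  moves:
    - {"grip": 0, "translation": [-0.037, -0.001, 0.003], "twist": [0, 0, -0.0458]}
    - {"grip": 0, "translation": [-0.038, -0.002, 0.003], "twist": [0, 0, -0.0458]}
    - {"grip": 0, "translation": [-0.037, -0.005, 0.003], "twist": [0, 0, -0.0458]}
    - {"grip": 0, "translation": [0, 0, 0], "twist": [0, 0, 0]}
    - {"grip": 0, "translation": [0, 0, 0], "twist": [0, 0, 0]}

```text
clock: 21.82
eef_pos: [588.2, -361.5, 89.4]
tcp_rot: [3.14, 0.001, 1.794]
contact_force: [0.4, -0.2, 0.2]
opening: 0.497
```

```bash
python3 - <<'E'
from h import *
print(pose()[0])
p,d=zoom('side','s11',(190,480,100,370),2.7)
p,d=zoom('top','t11',(230,470,165,290),3.3)
E
```

```text
[ 588.18636217 -361.49639027   89.4344182 ]
```

View pics/s11.png

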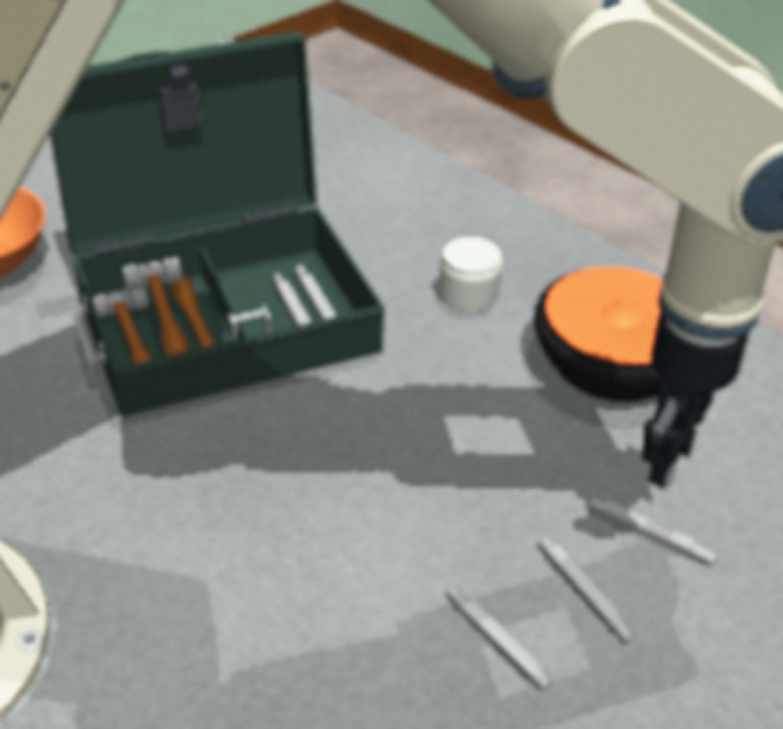

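View pics/t11.png

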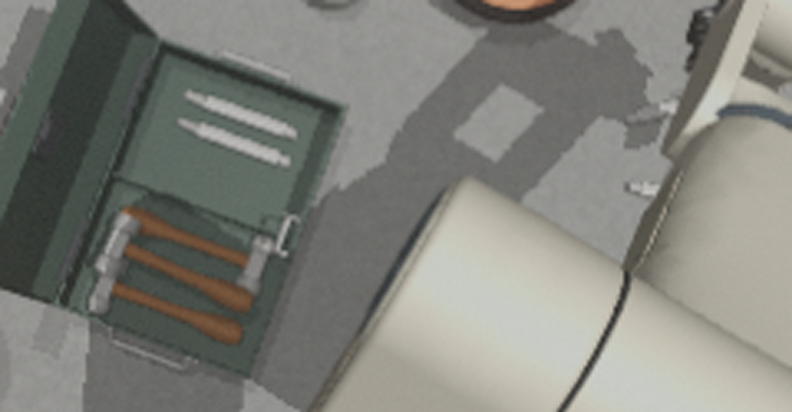

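punch1 is in. The nearest bench punch has been knocked, with its tip now at (450,593) instead of (468,608) in the side view, so I'll re-measure it later. The one under the gripper hasn't moved, and I pick it now.

Call:
jog_arm:
  moves:
    - {"grip": 0, "translation": [0.002, 0, 0.04], "twist": [0, 0, 0]}
    - {"grip": 0, "translation": [0, 0, 0.03], "twist": [0, 0, 0]}
    - {"grip": 0, "translation": [0, 0, 0.014], "twist": [0, 0, 0]}
    - {"grip": 1, "translation": [0, 0, 0], "twist": [0, 0, 0]}
    - {"grip": 1, "translation": [0, 0, 0], "twist": [0, 0, 0]}
    - {"grip": 1, "translation": [0, 0, 0], "twist": [0, 0, 0]}
    - {"grip": 1, "translation": [0, 0, 0], "twist": [0, 0, 0]}
    - {"grip": 1, "translation": [0, 0, 0], "twist": [0, 0, 0]}
    - {"grip": 1, "translation": [0, 0, 0], "twist": [0, 0, 0]}

```text
clock: 22.67
eef_pos: [588.6, -357.6, 5.7]
tcp_rot: [3.14, 0.001, 1.797]
contact_force: [-0.1, 0.8, 4.5]
opening: 0.13
```

Call:
jog_arm:
  moves:
    - {"grip": 1, "translation": [0, 0, -0.01], "twist": [0, 0, 0]}
    - {"grip": 1, "translation": [0, 0, -0.03], "twist": [0, 0, 0]}
    - {"grip": 1, "translation": [0, 0, -0.04], "twist": [0, 0, 0]}
    - {"grip": 1, "translation": [0, 0, -0.04], "twist": [0, 0, 0]}
    - {"grip": 1, "translation": [0, 0, 0], "twist": [0, 0, 0]}
    - {"grip": 1, "translation": [0, 0, 0], "twist": [0, 0, 0]}

```text
clock: 23.17
eef_pos: [589.5, -358.4, 128.3]
tcp_rot: [3.137, 0.004, 1.797]
contact_force: [-0.8, -0.1, -2.4]
opening: 0.135
```

```bash
python3 - <<'E'
from h import *
s=r.sense();print(s['eef_pos'],s['opening'])
a=plan(chest([0,-46,125])[0],DOWN(CY),grip=1)
E
```

```text
[ 589.48797391 -358.37103721  128.34717473] 0.1353801152435956
[{"grip": 1, "translation": [0.038, 0.004, 0.0], "twist": [0.0004, 0.0002, 0.0458]}, {"grip": 1, "translation": [0.039, 0.002, 0.0], "twist": [0.0004, 0.0002, 0.0458]}, {"grip": 1, "translation": [0.039, 0.0, 0.0], "twist": [0.0004, 0.0002, 0.0458]}, {"grip": 1, "translation": [0.038, -0.001, 0.0], "twist": [0.0004, 0.0002, 0.0458]}, {"grip": 1, "translation": [0.039, -0.003, 0.001], "twist": [0.0004, 0.0002, 0.0458]}, {"grip": 1, "translation": [0.038, -0.005, -0.0], "twist": [0.0004, 0.0002, 0.0458]}, {"grip": 1, "translation": [0.038, -0.007, -0.0], "twist": [0.0004, 0.0002, 0.0458]}, {"grip": 1, "translation": [0.038, -0.008, 0.0], "twist": [0.0004, 0.0002, 0.0458]}, {"grip": 1, "translation": [0.038, -0.011, 0.0], "twist": [0.0004, 0.0002, 0.0458]}, {"grip": 1, "translation": [0.036, -0.012, 0.0], "twist": [0.0004, 0.0002, 0.0458]}]
[{"grip": 1, "translation": [0.037, -0.013, 0.001], "twist": [0.0004, 0.0002, 0.0458]}, {"grip": 1, "translation": [0.035, -0.015, -0.0], "twist": [0.0004, 0.0002, 0.0458]}, {"grip": 1, "translation": [0.035, -0.017, 0.0], "twist": [0.0004, 0.0002, 0.0458]}]
```

Call:
jog_arm:
  moves:
    - {"grip": 1, "translation": [0.038, 0.004, 0.0], "twist": [0, 0, 0.0458]}
    - {"grip": 1, "translation": [0.039, 0.002, 0.0], "twist": [0, 0, 0.0458]}
    - {"grip": 1, "translation": [0.039, 0.0, 0.0], "twist": [0, 0, 0.0458]}
    - {"grip": 1, "translation": [0.038, -0.001, 0.0], "twist": [0, 0, 0.0458]}
    - {"grip": 1, "translation": [0.039, -0.003, 0.001], "twist": [0, 0, 0.0458]}
    - {"grip": 1, "translation": [0.038, -0.005, 0], "twist": [0, 0, 0.0458]}
    - {"grip": 1, "translation": [0.038, -0.007, 0], "twist": [0, 0, 0.0458]}
    - {"grip": 1, "translation": [0.038, -0.008, 0.0], "twist": [0, 0, 0.0458]}
    - {"grip": 1, "translation": [0.038, -0.011, 0.0], "twist": [0, 0, 0.0458]}
    - {"grip": 1, "translation": [0.036, -0.012, 0.0], "twist": [0, 0, 0.0458]}

```text
clock: 24.0
eef_pos: [536.7, 28.1, 122.2]
tcp_rot: [-3.139, 0.001, 1.337]
contact_force: [0.8, -0.2, -0.7]
opening: 0.131
```

Call:
jog_arm:
  moves:
    - {"grip": 1, "translation": [0.037, -0.013, 0.001], "twist": [0, 0, 0.0458]}
    - {"grip": 1, "translation": [0.035, -0.015, 0], "twist": [0, 0, 0.0458]}
    - {"grip": 1, "translation": [0.035, -0.017, 0.0], "twist": [0, 0, 0.0458]}
    - {"grip": 1, "translation": [0, 0, 0.03], "twist": [0, 0, 0]}
    - {"grip": 1, "translation": [0, 0, 0], "twist": [0, 0, 0]}

```text
clock: 24.42
eef_pos: [520.9, 143.0, 88.2]
tcp_rot: [-3.136, 0.004, 1.206]
contact_force: [-2.6, -1.1, -1.7]
opening: 0.131
```

```bash
python3 - <<'E'
from h import *
s=r.sense();print(s['eef_pos'],s['opening'],tochest(s['eef_pos']),s['tcp_rot'])
zoom('side','s12',(190,480,100,370),2.7)
E
```

```text
[520.8681058  142.98795632  88.19515382] 0.13103213897293875 [[  0.29326259 -40.16539251  88.19515382]] [-3.13637143  0.00370992  1.20567657]
```

View pics/s12.png

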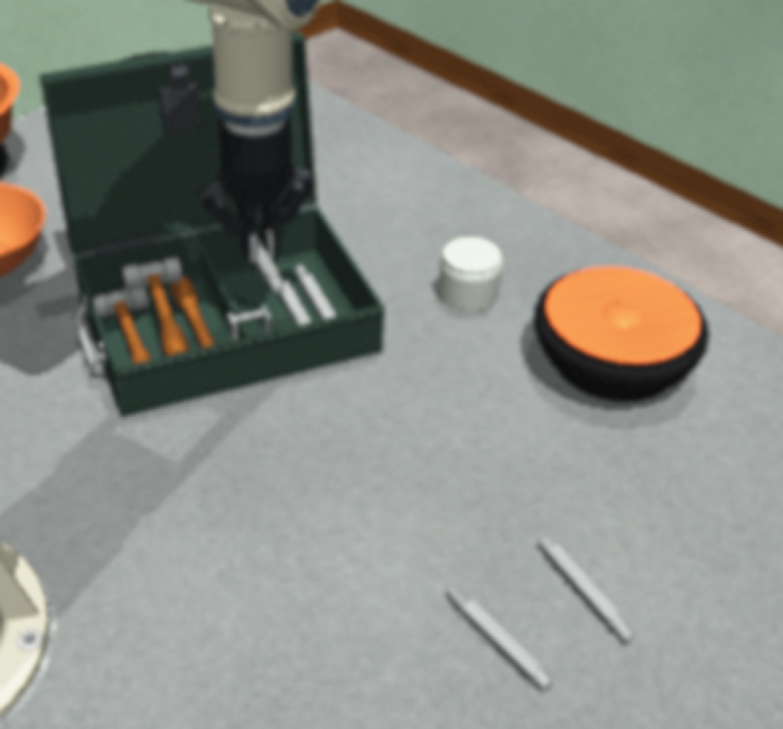

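Move over to y −46, lower to about 13 mm and release.

Call:
jog_arm:
  moves:
    - {"grip": 1, "translation": [0, 0.005, 0.035], "twist": [0, 0, 0]}
    - {"grip": 1, "translation": [0, 0, 0.025], "twist": [0, 0, 0]}
    - {"grip": 1, "translation": [0, 0, 0.014], "twist": [0, 0, 0]}
    - {"grip": 1, "translation": [0, 0, 0], "twist": [0, 0, 0]}
    - {"grip": 0.45, "translation": [0, 0, 0], "twist": [0, 0, 0]}
    - {"grip": 0.45, "translation": [0, 0, 0], "twist": [0, 0, 0]}
    - {"grip": 0.45, "translation": [0, 0, 0], "twist": [0, 0, 0]}
    - {"grip": 0.45, "translation": [0, 0, -0.03], "twist": [0, 0, 0]}
    - {"grip": 0.45, "translation": [0, 0, -0.04], "twist": [0, 0, 0]}
    - {"grip": 0.45, "translation": [0, 0, -0.04], "twist": [0, 0, 0]}

```text
clock: 25.3
eef_pos: [528.6, 139.6, 130.2]
tcp_rot: [-3.141, 0.0, 1.202]
contact_force: [1.6, 0.3, -0.3]
opening: 0.274
```

```bash
python3 - <<'E'
from h import *
p,d=zoom('top','t13',(230,470,165,290),3.3);tools(d)
P=cloud('side',zoom('side','s13',(190,480,100,370),2.7)[1])
a=plan([486.5,-359,90],DOWN(np.radians(76)),grip=0)
E
```

```text
[420 218  36  13 154] 76.0 -66.0 63.0 mu [ 487. -358.   13.] mid [ 487. -359.]
[416 250  36  10 144] 84.7 -61.0 65.0 mu [ 388. -342.   13.] mid [ 388. -340.]
[{"grip": 0, "translation": [-0.037, 0.01, 0.003], "twist": [0.0008, -0.0005, -0.0096]}, {"grip": 0, "translation": [-0.037, 0.011, 0.004], "twist": [0.0008, -0.0005, -0.0096]}, {"grip": 0, "translation": [-0.038, 0.009, 0.003], "twist": [0.0008, -0.0005, -0.0096]}, {"grip": 0, "translation": [-0.037, 0.01, 0.004], "twist": [0.0008, -0.0005, -0.0096]}, {"grip": 0, "translation": [-0.038, 0.009, 0.003], "twist": [0.0008, -0.0005, -0.0096]}, {"grip": 0, "translation": [-0.038, 0.008, 0.003], "twist": [0.0008, -0.0005, -0.0096]}, {"grip": 0, "translation": [-0.037, 0.009, 0.004], "twist": [0.0008, -0.0005, -0.0096]}, {"grip": 0, "translation": [-0.038, 0.008, 0.003], "twist": [0.0008, -0.0005, -0.0096]}, {"grip": 0, "translation": [-0.038, 0.007, 0.004], "twist": [0.0008, -0.0005, -0.0096]}, {"grip": 0, "translation": [-0.038, 0.007, 0.003], "twist": [0.0008, -0.0005, -0.0096]}]
[{"grip": 0, "translation": [-0.038, 0.007, 0.004], "twist": [0.0008, -0.0005, -0.0096]}, {"grip": 0, "translation": [-0.038, 0.007, 0.003], "twist": [0.0008, -0.0005, -0.0096]}, {"grip": 0, "translation": [-0.038, 0.006, 0.004], "twist": [0.0008, -0.0005, -0.0096]}]
```

View pics/t13.png

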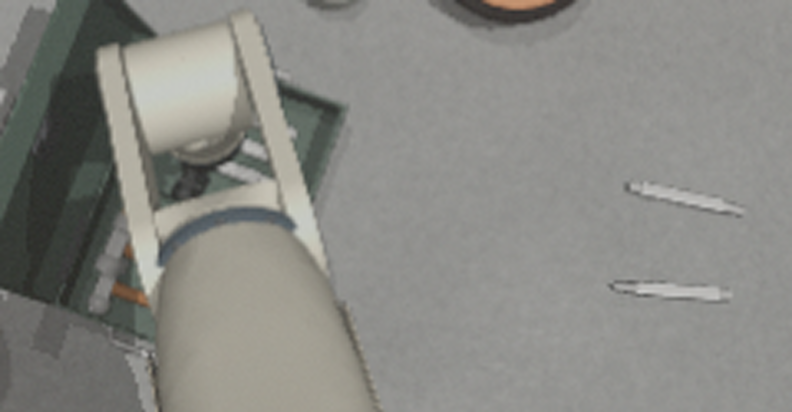

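Call:
jog_arm:
  moves:
    - {"grip": 0, "translation": [-0.037, 0.01, 0.003], "twist": [0, 0, -0.0096]}
    - {"grip": 0, "translation": [-0.037, 0.011, 0.004], "twist": [0, 0, -0.0096]}
    - {"grip": 0, "translation": [-0.038, 0.009, 0.003], "twist": [0, 0, -0.0096]}
    - {"grip": 0, "translation": [-0.037, 0.01, 0.004], "twist": [0, 0, -0.0096]}
    - {"grip": 0, "translation": [-0.038, 0.009, 0.003], "twist": [0, 0, -0.0096]}
    - {"grip": 0, "translation": [-0.038, 0.008, 0.003], "twist": [0, 0, -0.0096]}
    - {"grip": 0, "translation": [-0.037, 0.009, 0.004], "twist": [0, 0, -0.0096]}
    - {"grip": 0, "translation": [-0.038, 0.008, 0.003], "twist": [0, 0, -0.0096]}
    - {"grip": 0, "translation": [-0.038, 0.007, 0.004], "twist": [0, 0, -0.0096]}
    - {"grip": 0, "translation": [-0.038, 0.007, 0.003], "twist": [0, 0, -0.0096]}

```text
clock: 26.23
eef_pos: [491.9, -246.8, 95.1]
tcp_rot: [3.14, 0.0, 1.299]
contact_force: [1.0, 1.2, 0.7]
opening: 0.503
```

Call:
jog_arm:
  moves:
    - {"grip": 0, "translation": [-0.038, 0.007, 0.004], "twist": [0, 0, -0.0096]}
    - {"grip": 0, "translation": [-0.038, 0.007, 0.003], "twist": [0, 0, -0.0096]}
    - {"grip": 0, "translation": [-0.038, 0.006, 0.004], "twist": [0, 0, -0.0096]}
    - {"grip": 0, "translation": [0, 0, 0], "twist": [0, 0, 0]}
    - {"grip": 0, "translation": [0, 0, 0], "twist": [0, 0, 0]}

```text
clock: 26.65
eef_pos: [481.5, -362.1, 83.8]
tcp_rot: [3.14, 0.0, 1.324]
contact_force: [0.4, 0.8, -0.2]
opening: 0.501
```

```bash
python3 - <<'E'
from h import *
print(pose()[0],r.sense()['tcp_rot'])
zoom('side','s14',(190,480,100,370),2.7)
E
```

```text
[ 481.5257345  -362.08077366   83.79087885] [3.14046952e+00 4.93173895e-04 1.32373672e+00]
```

View pics/s14.png

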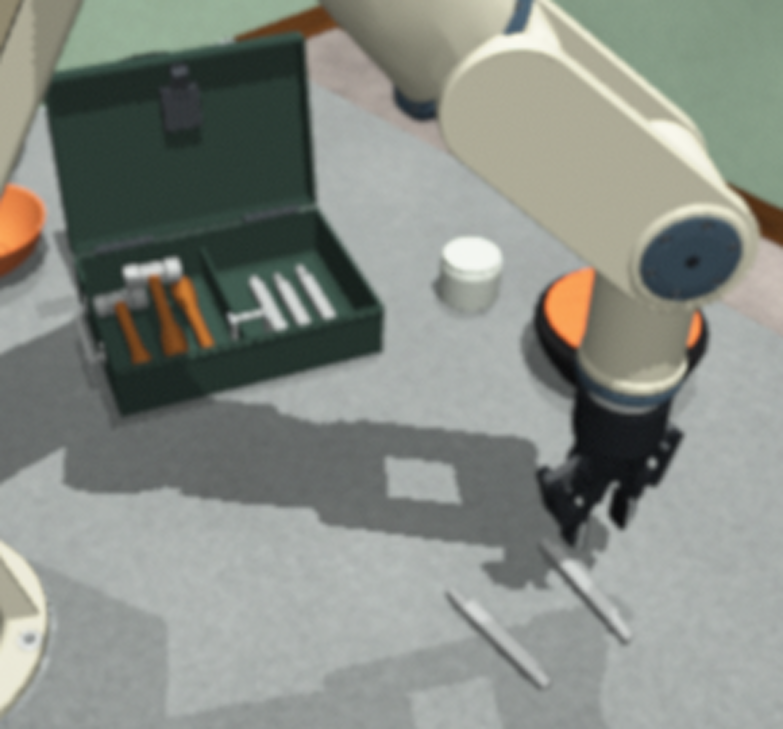

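Call:
jog_arm:
  moves:
    - {"grip": 0, "translation": [0.004, 0.004, 0.04], "twist": [0, 0, 0]}
    - {"grip": 0, "translation": [0, 0, 0.027], "twist": [0, 0, 0]}
    - {"grip": 0, "translation": [0, 0, 0.012], "twist": [0, 0, 0]}
    - {"grip": 1, "translation": [0, 0, 0], "twist": [0, 0, 0]}
    - {"grip": 1, "translation": [0, 0, 0], "twist": [0, 0, 0]}
    - {"grip": 1, "translation": [0, 0, 0], "twist": [0, 0, 0]}
    - {"grip": 1, "translation": [0, 0, 0], "twist": [0, 0, 0]}
    - {"grip": 1, "translation": [0, 0, 0], "twist": [0, 0, 0]}
    - {"grip": 1, "translation": [0, 0, 0], "twist": [0, 0, 0]}

```text
clock: 27.45
eef_pos: [487.5, -357.5, 5.6]
tcp_rot: [3.14, 0.001, 1.327]
contact_force: [0.0, 1.3, 6.1]
opening: 0.133
```

Call:
jog_arm:
  moves:
    - {"grip": 1, "translation": [0, 0, -0.01], "twist": [0, 0, 0]}
    - {"grip": 1, "translation": [0, 0, -0.03], "twist": [0, 0, 0]}
    - {"grip": 1, "translation": [0, 0, -0.04], "twist": [0, 0, 0]}
    - {"grip": 1, "translation": [0, 0, -0.04], "twist": [0, 0, 0]}
    - {"grip": 1, "translation": [0, 0, 0], "twist": [0, 0, 0]}
    - {"grip": 1, "translation": [0, 0, 0], "twist": [0, 0, 0]}

```text
clock: 27.95
eef_pos: [488.3, -358.3, 127.8]
tcp_rot: [3.136, 0.002, 1.327]
contact_force: [-0.3, 0.6, -1.2]
opening: 0.13
```

```bash
python3 - <<'E'
from h import *
s=r.sense();print(s['eef_pos'],s['opening'])
a=plan(chest([4,-24,130])[0],DOWN(CY),grip=1)
E
```

```text
[ 488.28488627 -358.31280131  127.81763786] 0.12998592818494323
[{"grip": 1, "translation": [0.038, -0.008, -0.0], "twist": [0.0004, 0.0002, 0.0096]}, {"grip": 1, "translation": [0.039, -0.009, -0.001], "twist": [0.0004, 0.0002, 0.0096]}, {"grip": 1, "translation": [0.038, -0.008, 0.0], "twist": [0.0004, 0.0002, 0.0096]}, {"grip": 1, "translation": [0.038, -0.01, -0.0], "twist": [0.0004, 0.0002, 0.0096]}, {"grip": 1, "translation": [0.038, -0.009, -0.0], "twist": [0.0004, 0.0002, 0.0096]}, {"grip": 1, "translation": [0.039, -0.01, -0.001], "twist": [0.0004, 0.0002, 0.0096]}, {"grip": 1, "translation": [0.037, -0.01, 0.0], "twist": [0.0004, 0.0002, 0.0096]}, {"grip": 1, "translation": [0.038, -0.011, -0.0], "twist": [0.0004, 0.0002, 0.0096]}, {"grip": 1, "translation": [0.038, -0.011, -0.0], "twist": [0.0004, 0.0002, 0.0096]}, {"grip": 1, "translation": [0.038, -0.011, -0.001], "twist": [0.0004, 0.0002, 0.0096]}]
[{"grip": 1, "translation": [0.037, -0.012, 0.0], "twist": [0.0004, 0.0002, 0.0096]}, {"grip": 1, "translation": [0.038, -0.012, 0.0], "twist": [0.0004, 0.0002, 0.0096]}, {"grip": 1, "translation": [0.037, -0.013, -0.0], "twist": [0.0004, 0.0002, 0.0096]}]
```

Call:
jog_arm:
  moves:
    - {"grip": 1, "translation": [0.038, -0.008, 0], "twist": [0, 0, 0.0096]}
    - {"grip": 1, "translation": [0.039, -0.009, -0.001], "twist": [0, 0, 0.0096]}
    - {"grip": 1, "translation": [0.038, -0.008, 0.0], "twist": [0, 0, 0.0096]}
    - {"grip": 1, "translation": [0.038, -0.01, 0], "twist": [0, 0, 0.0096]}
    - {"grip": 1, "translation": [0.038, -0.009, 0], "twist": [0, 0, 0.0096]}
    - {"grip": 1, "translation": [0.039, -0.01, -0.001], "twist": [0, 0, 0.0096]}
    - {"grip": 1, "translation": [0.037, -0.01, 0.0], "twist": [0, 0, 0.0096]}
    - {"grip": 1, "translation": [0.038, -0.011, 0], "twist": [0, 0, 0.0096]}
    - {"grip": 1, "translation": [0.038, -0.011, 0], "twist": [0, 0, 0.0096]}
    - {"grip": 1, "translation": [0.038, -0.011, -0.001], "twist": [0, 0, 0.0096]}

```text
clock: 28.78
eef_pos: [500.0, 37.6, 126.2]
tcp_rot: [-3.139, 0.001, 1.23]
contact_force: [0.7, 0.4, -1.4]
opening: 0.136
```

Call:
jog_arm:
  moves:
    - {"grip": 1, "translation": [0.037, -0.012, 0.0], "twist": [0, 0, 0.0096]}
    - {"grip": 1, "translation": [0.038, -0.012, 0.0], "twist": [0, 0, 0.0096]}
    - {"grip": 1, "translation": [0.037, -0.013, 0], "twist": [0, 0, 0.0096]}
    - {"grip": 1, "translation": [0, 0, 0.03], "twist": [0, 0, 0]}
    - {"grip": 1, "translation": [0, 0, 0], "twist": [0, 0, 0]}

```text
clock: 29.2
eef_pos: [502.0, 155.1, 93.2]
tcp_rot: [-3.137, 0.004, 1.206]
contact_force: [-2.1, -0.9, -1.7]
opening: 0.128
```

```bash
python3 - <<'E'
from h import *
s=r.sense();print(s['eef_pos'],s['opening'],tochest(s['eef_pos']),s['tcp_rot'])
zoom('side','s15',(190,480,100,370),2.7)
E
```

```text
[501.99057197 155.10787356  93.18238221] 0.12779716383193634 [[  4.78938776 -18.18725484  93.18238221]] [-3.13661081  0.00378893  1.20583892]
```

View pics/s15.png

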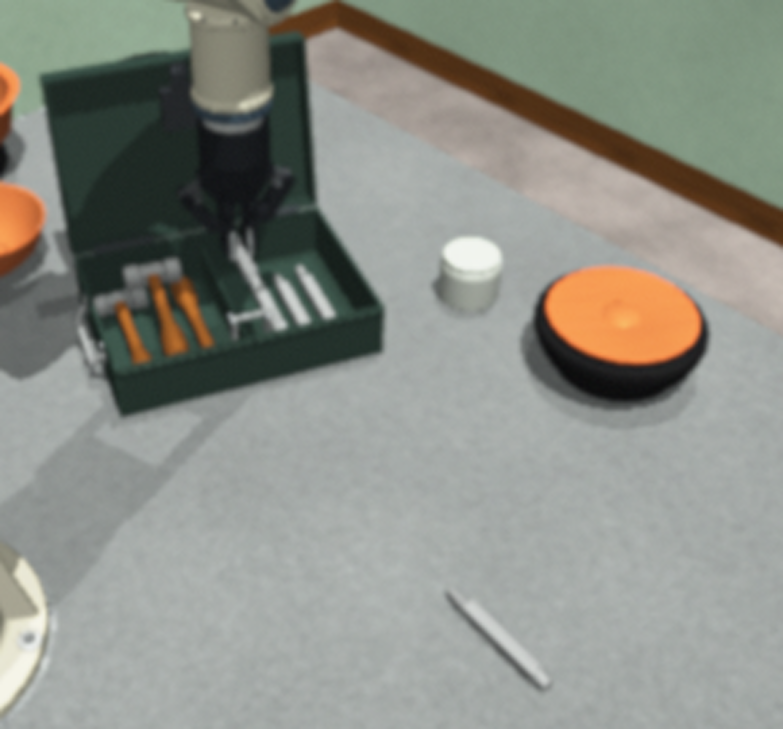

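Call:
jog_arm:
  moves:
    - {"grip": 1, "translation": [0, 0.006, 0.035], "twist": [0, 0, 0]}
    - {"grip": 1, "translation": [0, 0, 0.025], "twist": [0, 0, 0]}
    - {"grip": 1, "translation": [0, 0, 0.015], "twist": [0, 0, 0]}
    - {"grip": 1, "translation": [0, 0, 0], "twist": [0, 0, 0]}
    - {"grip": 0.53, "translation": [0, 0, 0], "twist": [0, 0, 0]}
    - {"grip": 0.53, "translation": [0, 0, 0], "twist": [0, 0, 0]}
    - {"grip": 0.53, "translation": [0, 0, 0], "twist": [0, 0, 0]}
    - {"grip": 0.53, "translation": [0, 0, -0.03], "twist": [0, 0, 0]}
    - {"grip": 0.45, "translation": [0, 0, -0.04], "twist": [0, 0, 0]}
    - {"grip": 0.45, "translation": [0, 0, -0.04], "twist": [0, 0, 0]}

```text
clock: 30.08
eef_pos: [510.3, 151.4, 134.2]
tcp_rot: [-3.141, 0.0, 1.202]
contact_force: [0.9, -0.1, -0.0]
opening: 0.278
```

```bash
python3 - <<'E'
from h import *
p,d=zoom('top','t16',(230,470,165,290),3.3);tools(d)
a=plan([387.5,-341,90],DOWN(np.radians(85)),grip=0)
E
```

```text
[416 249  36   9 150] 85.5 -65.0 62.0 mu [ 388. -339.   13.] mid [ 388. -340.]
[{"grip": 0, "translation": [-0.039, 0.005, 0.004], "twist": [0.0007, -0.0004, -0.0217]}, {"grip": 0, "translation": [-0.039, 0.003, 0.004], "twist": [0.0007, -0.0004, -0.0217]}, {"grip": 0, "translation": [-0.039, 0.003, 0.003], "twist": [0.0007, -0.0004, -0.0217]}, {"grip": 0, "translation": [-0.039, 0.002, 0.004], "twist": [0.0007, -0.0004, -0.0217]}, {"grip": 0, "translation": [-0.04, 0.001, 0.004], "twist": [0.0007, -0.0004, -0.0217]}, {"grip": 0, "translation": [-0.039, 0.0, 0.004], "twist": [0.0007, -0.0004, -0.0217]}, {"grip": 0, "translation": [-0.039, -0.0, 0.004], "twist": [0.0007, -0.0004, -0.0217]}, {"grip": 0, "translation": [-0.039, -0.001, 0.004], "twist": [0.0007, -0.0004, -0.0217]}, {"grip": 0, "translation": [-0.039, -0.003, 0.004], "twist": [0.0007, -0.0004, -0.0217]}, {"grip": 0, "translation": [-0.04, -0.003, 0.004], "twist": [0.0007, -0.0004, -0.0217]}]
[{"grip": 0, "translation": [-0.039, -0.004, 0.004], "twist": [0.0007, -0.0004, -0.0217]}, {"grip": 0, "translation": [-0.038, -0.005, 0.004], "twist": [0.0007, -0.0004, -0.0217]}, {"grip": 0, "translation": [-0.039, -0.005, 0.004], "twist": [0.0007, -0.0004, -0.0217]}]
```

Call:
jog_arm:
  moves:
    - {"grip": 0, "translation": [-0.039, 0.005, 0], "twist": [0, 0, -0.0217]}
    - {"grip": 0, "translation": [-0.039, 0.003, 0], "twist": [0, 0, -0.0217]}
    - {"grip": 0, "translation": [-0.039, 0.003, 0], "twist": [0, 0, -0.0217]}
    - {"grip": 0, "translation": [-0.039, 0.002, 0.004], "twist": [0, 0, -0.0217]}
    - {"grip": 0, "translation": [-0.04, 0.001, 0.006], "twist": [0, 0, -0.0217]}
    - {"grip": 0, "translation": [-0.039, 0.0, 0.006], "twist": [0, 0, -0.0217]}
    - {"grip": 0, "translation": [-0.039, 0, 0.006], "twist": [0, 0, -0.0217]}
    - {"grip": 0, "translation": [-0.039, -0.001, 0.004], "twist": [0, 0, -0.0217]}
    - {"grip": 0, "translation": [-0.039, -0.003, 0.004], "twist": [0, 0, -0.0217]}
    - {"grip": 0, "translation": [-0.04, -0.003, 0.004], "twist": [0, 0, -0.0217]}

```text
clock: 30.97
eef_pos: [412.1, -230.7, 99.5]
tcp_rot: [3.139, 0.001, 1.42]
contact_force: [0.7, -0.1, -0.2]
opening: 0.498
```

Call:
jog_arm:
  moves:
    - {"grip": 0, "translation": [-0.039, -0.004, 0.004], "twist": [0, 0, -0.0217]}
    - {"grip": 0, "translation": [-0.038, -0.005, 0.004], "twist": [0, 0, -0.0217]}
    - {"grip": 0, "translation": [-0.039, -0.005, 0.004], "twist": [0, 0, -0.0217]}
    - {"grip": 0, "translation": [0, 0, 0], "twist": [0, 0, 0]}
    - {"grip": 0, "translation": [0, 0, 0], "twist": [0, 0, 0]}

```text
clock: 31.38
eef_pos: [383.2, -344.1, 87.3]
tcp_rot: [3.14, 0.001, 1.481]
contact_force: [-1.0, 0.1, -0.3]
opening: 0.503
```

```bash
python3 - <<'E'
from h import *
print(pose()[0],r.sense()['tcp_rot'])
zoom('side','s17',(190,480,100,370),2.7)
E
```

```text
[ 383.23751525 -344.06629569   87.27219513] [3.14004283e+00 1.19393794e-03 1.48054687e+00]
```

View pics/s17.png

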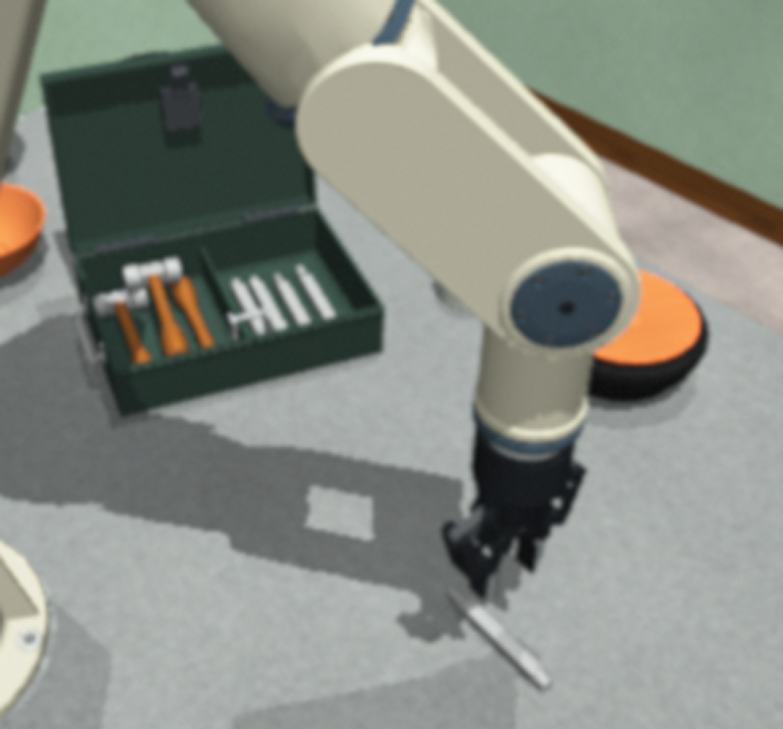

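Call:
jog_arm:
  moves:
    - {"grip": 0, "translation": [0.004, 0.004, 0.04], "twist": [0, 0, 0]}
    - {"grip": 0, "translation": [0, 0, 0.03], "twist": [0, 0, 0]}
    - {"grip": 0, "translation": [0, 0, 0.012], "twist": [0, 0, 0]}
    - {"grip": 1, "translation": [0, 0, 0], "twist": [0, 0, 0]}
    - {"grip": 1, "translation": [0, 0, 0], "twist": [0, 0, 0]}
    - {"grip": 1, "translation": [0, 0, 0], "twist": [0, 0, 0]}
    - {"grip": 1, "translation": [0, 0, 0], "twist": [0, 0, 0]}
    - {"grip": 1, "translation": [0, 0, 0], "twist": [0, 0, 0]}
    - {"grip": 1, "translation": [0, 0, 0], "twist": [0, 0, 0]}

```text
clock: 32.18
eef_pos: [388.7, -338.8, 5.6]
tcp_rot: [3.14, 0.001, 1.484]
contact_force: [0.3, 1.1, 8.2]
opening: 0.13
```

Call:
jog_arm:
  moves:
    - {"grip": 1, "translation": [0, 0, -0.01], "twist": [0, 0, 0]}
    - {"grip": 1, "translation": [0, 0, -0.03], "twist": [0, 0, 0]}
    - {"grip": 1, "translation": [0, 0, -0.04], "twist": [0, 0, 0]}
    - {"grip": 1, "translation": [0, 0, -0.04], "twist": [0, 0, 0]}
    - {"grip": 1, "translation": [0, 0, 0], "twist": [0, 0, 0]}
    - {"grip": 1, "translation": [0, 0, 0], "twist": [0, 0, 0]}

```text
clock: 32.68
eef_pos: [389.2, -339.5, 127.3]
tcp_rot: [3.137, 0.004, 1.484]
contact_force: [-0.2, 0.6, -1.7]
opening: 0.137
```

```bash
python3 - <<'E'
from h import *
s=r.sense();print(s['eef_pos'],s['opening'])
a=plan(chest([0,-70,130])[0],DOWN(CY),grip=1)
E
```

```text
[ 389.24418581 -339.50477388  127.33828269] 0.13733547595183557
[{"grip": 1, "translation": [0.037, 0.009, -0.0], "twist": [0.0004, 0.0002, 0.0217]}, {"grip": 1, "translation": [0.038, 0.008, -0.001], "twist": [0.0004, 0.0002, 0.0217]}, {"grip": 1, "translation": [0.037, 0.008, 0.0], "twist": [0.0004, 0.0002, 0.0217]}, {"grip": 1, "translation": [0.038, 0.006, -0.0], "twist": [0.0004, 0.0002, 0.0217]}, {"grip": 1, "translation": [0.038, 0.006, -0.0], "twist": [0.0004, 0.0002, 0.0217]}, {"grip": 1, "translation": [0.038, 0.005, -0.001], "twist": [0.0004, 0.0002, 0.0217]}, {"grip": 1, "translation": [0.038, 0.004, 0.0], "twist": [0.0004, 0.0002, 0.0217]}, {"grip": 1, "translation": [0.038, 0.004, -0.0], "twist": [0.0004, 0.0002, 0.0217]}, {"grip": 1, "translation": [0.038, 0.002, -0.0], "twist": [0.0004, 0.0002, 0.0217]}, {"grip": 1, "translation": [0.038, 0.002, -0.001], "twist": [0.0004, 0.0002, 0.0217]}]
[{"grip": 1, "translation": [0.039, 0.001, 0.0], "twist": [0.0004, 0.0002, 0.0217]}, {"grip": 1, "translation": [0.038, -0.0, -0.0], "twist": [0.0004, 0.0002, 0.0217]}, {"grip": 1, "translation": [0.038, -0.001, -0.0], "twist": [0.0004, 0.0002, 0.0217]}]
```

Call:
jog_arm:
  moves:
    - {"grip": 1, "translation": [0.037, 0.009, 0], "twist": [0, 0, 0.0217]}
    - {"grip": 1, "translation": [0.038, 0.008, -0.001], "twist": [0, 0, 0.0217]}
    - {"grip": 1, "translation": [0.037, 0.008, 0.0], "twist": [0, 0, 0.0217]}
    - {"grip": 1, "translation": [0.038, 0.006, 0], "twist": [0, 0, 0.0217]}
    - {"grip": 1, "translation": [0.038, 0.006, 0], "twist": [0, 0, 0.0217]}
    - {"grip": 1, "translation": [0.038, 0.005, -0.001], "twist": [0, 0, 0.0217]}
    - {"grip": 1, "translation": [0.038, 0.004, 0.0], "twist": [0, 0, 0.0217]}
    - {"grip": 1, "translation": [0.038, 0.004, 0], "twist": [0, 0, 0.0217]}
    - {"grip": 1, "translation": [0.038, 0.002, 0], "twist": [0, 0, 0.0217]}
    - {"grip": 1, "translation": [0.038, 0.002, -0.001], "twist": [0, 0, 0.0217]}

```text
clock: 33.52
eef_pos: [509.2, 26.0, 125.9]
tcp_rot: [-3.139, 0.001, 1.266]
contact_force: [1.1, -0.9, -0.9]
opening: 0.132
```

Call:
jog_arm:
  moves:
    - {"grip": 1, "translation": [0.039, 0.001, 0.0], "twist": [0, 0, 0.0217]}
    - {"grip": 1, "translation": [0.038, 0, 0], "twist": [0, 0, 0.0217]}
    - {"grip": 1, "translation": [0.038, -0.001, 0], "twist": [0, 0, 0.0217]}
    - {"grip": 1, "translation": [0, 0, 0.03], "twist": [0, 0, 0]}
    - {"grip": 1, "translation": [0, 0, 0], "twist": [0, 0, 0]}

```text
clock: 33.93
eef_pos: [544.3, 134.5, 92.6]
tcp_rot: [-3.136, 0.004, 1.205]
contact_force: [-2.0, -1.0, -2.2]
opening: 0.132
```

```bash
python3 - <<'E'
from h import *
s=r.sense();print(s['eef_pos'],s['opening'],tochest(s['eef_pos']),s['tcp_rot'])
zoom('side','s18',(190,480,100,370),2.7)
E
```

```text
[544.34332177 134.54435242  92.60471156] 0.1317255861639782 [[  0.88418723 -65.10594222  92.60471156]] [-3.13624135  0.00361486  1.20521151]
```

View pics/s18.png

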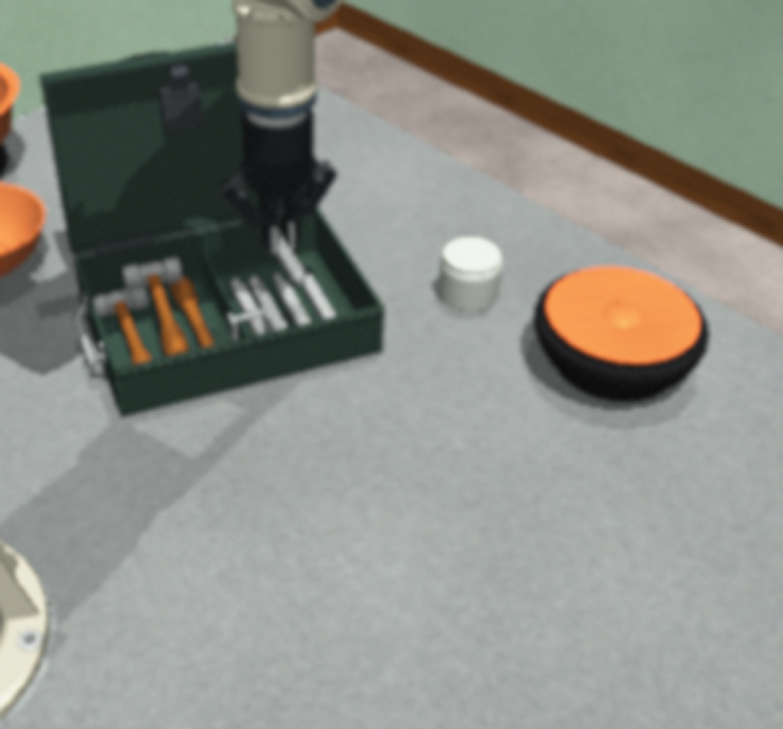

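Call:
jog_arm:
  moves:
    - {"grip": 1, "translation": [0, 0, 0.03], "twist": [0, 0, 0]}
    - {"grip": 1, "translation": [0, 0, 0.02], "twist": [0, 0, 0]}
    - {"grip": 1, "translation": [0, 0, 0.01], "twist": [0, 0, 0]}
    - {"grip": 1, "translation": [0, 0, 0], "twist": [0, 0, 0]}
    - {"grip": 0.45, "translation": [0, 0, 0], "twist": [0, 0, 0]}
    - {"grip": 0.45, "translation": [0, 0, 0], "twist": [0, 0, 0]}
    - {"grip": 0.45, "translation": [0, 0, 0], "twist": [0, 0, 0]}
    - {"grip": 0.45, "translation": [0, 0, -0.03], "twist": [0, 0, 0]}
    - {"grip": 0.45, "translation": [0, 0, -0.04], "twist": [0, 0, 0]}
    - {"grip": 0.45, "translation": [0, 0, -0.04], "twist": [0, 0, 0]}

```text
clock: 34.82
eef_pos: [546.6, 133.0, 149.0]
tcp_rot: [-3.141, 0.001, 1.202]
contact_force: [1.5, 0.3, 0.2]
opening: 0.277
```

```bash
python3 - <<'E'
from h import *
s=r.sense();print(s['eef_pos'],s['opening'],tochest(s['eef_pos']),s['tcp_rot'])
zoom('side','s19',(190,480,100,370),2.7);print(lidangle())
E
```

```text
[546.57324656 132.99364067 148.97428414] 0.2765127977917097 [[  0.24205332 -67.74505865 148.97428414]] [-3.14082168e+00  5.25251331e-04  1.20212898e+00]
(np.float64(1.7009796444152059), array([1.30923773e-01, 1.33602749e+02]), 1539)
```

View pics/s19.png

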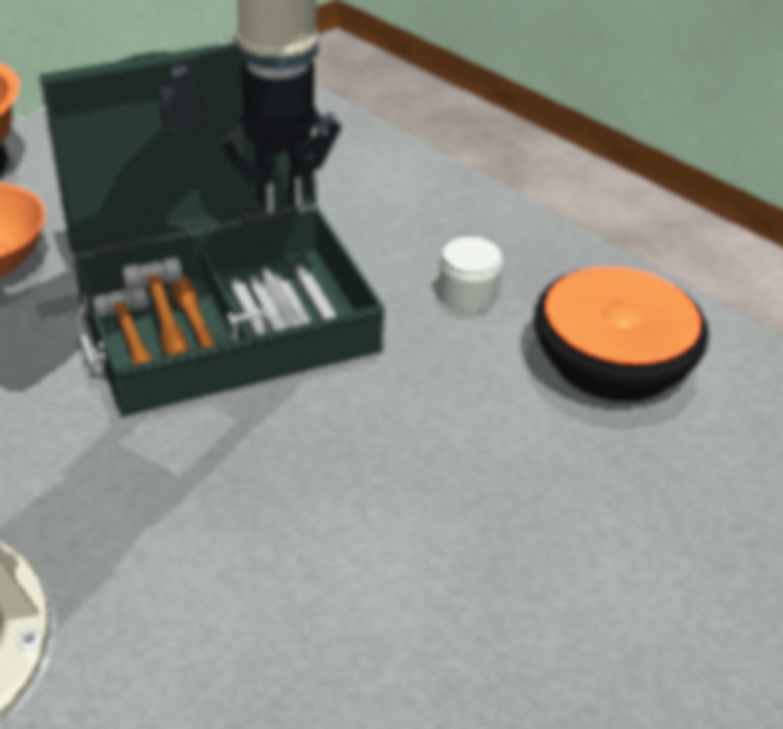

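All the tools are in the chest and the bench is clear. Next I go over the lid and behind it, offset to y = +60 so I miss the paddle.

Call:
jog_arm:
  moves:
    - {"grip": 1, "translation": [0, 0, -0.041], "twist": [0, 0, 0]}
    - {"grip": 1, "translation": [0, 0, -0.041], "twist": [0, 0, 0]}
    - {"grip": 1, "translation": [0, 0, -0.041], "twist": [0, 0, 0]}
    - {"grip": 1, "translation": [0, 0, -0.041], "twist": [0, 0, 0]}
    - {"grip": 1, "translation": [0, 0, -0.026], "twist": [0, 0, 0]}
    - {"grip": 1, "translation": [0.032, -0.022, 0], "twist": [0, 0, 0]}
    - {"grip": 1, "translation": [0.032, -0.022, 0], "twist": [0, 0, 0]}
    - {"grip": 1, "translation": [0.032, -0.022, 0], "twist": [0, 0, 0]}
    - {"grip": 1, "translation": [0.032, -0.022, 0], "twist": [0, 0, 0]}
    - {"grip": 1, "translation": [0.032, -0.022, 0], "twist": [0, 0, 0]}

```text
clock: 35.75
eef_pos: [501.4, 323.6, 338.3]
tcp_rot: [3.141, -0.001, 1.202]
contact_force: [1.0, 0.2, 0.8]
opening: 0.001
```

Call:
jog_arm:
  moves:
    - {"grip": 1, "translation": [0.032, -0.018, 0], "twist": [0, 0, 0]}
    - {"grip": 1, "translation": [0.006, 0, 0], "twist": [0, 0, 0]}
    - {"grip": 1, "translation": [0, 0, 0], "twist": [0, 0, 0]}

```text
clock: 36.0
eef_pos: [498.5, 366.0, 337.5]
tcp_rot: [3.141, -0.001, 1.205]
contact_force: [-1.1, -1.0, -0.5]
opening: -0.002
```

```bash
python3 - <<'E'
from h import *
s=r.sense();print(s['eef_pos'],s['opening'],tochest(s['eef_pos']),s['tcp_rot'])
p,d=zoom('top','t20',(180,420,140,290),3.3)
zoom('side','s20',(190,480,30,300),2.7);print(lidangle())
E
```

```text
[498.54025731 366.0294418  337.52936464] -0.0015224136628175337 [[200.27200333  61.09931167 337.52936464]] [ 3.14131189e+00 -7.30109315e-04  1.20525396e+00]
(np.float64(1.7191773251259215), array([  0.14947964, 132.35198543]), 2312)
```

View pics/t20.png

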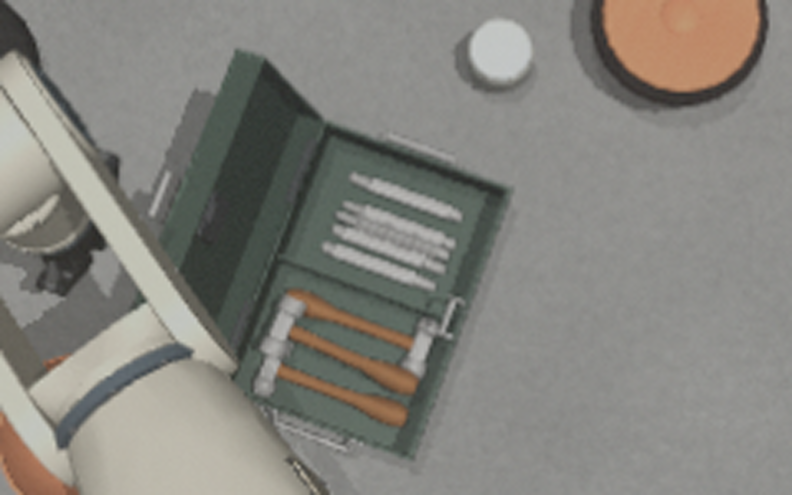

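View pics/s20.png

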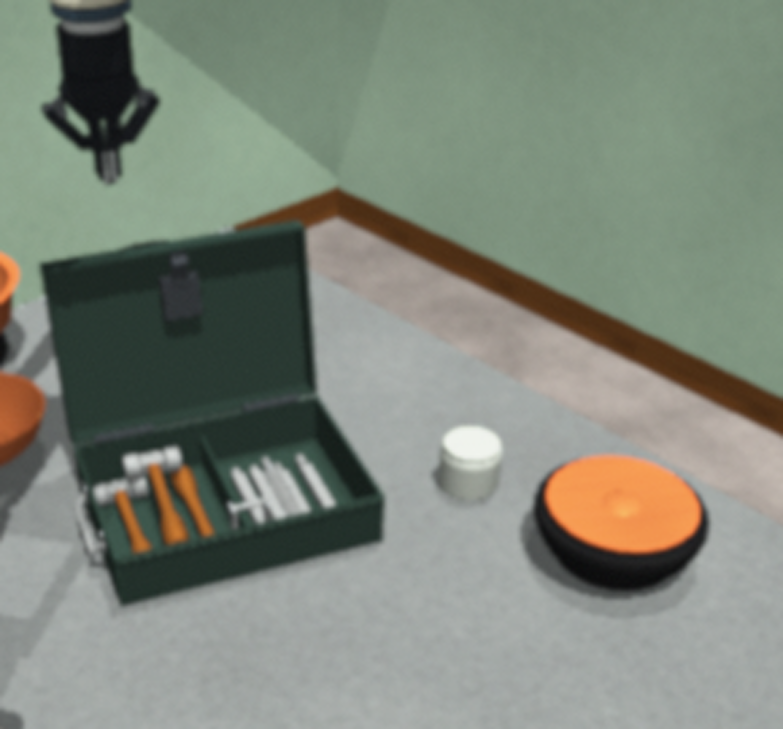

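Call:
jog_arm:
  moves:
    - {"grip": 1, "translation": [0, 0, 0.04], "twist": [0, 0, 0]}
    - {"grip": 1, "translation": [0, 0, 0.04], "twist": [0, 0, 0]}
    - {"grip": 1, "translation": [0, 0, 0.037], "twist": [0, 0, 0]}
    - {"grip": 1, "translation": [-0.016, 0, 0], "twist": [0, 0, 0]}
    - {"grip": 1, "translation": [-0.016, 0, 0], "twist": [0, 0, 0]}
    - {"grip": 1, "translation": [-0.016, 0, 0], "twist": [0, 0, 0]}
    - {"grip": 1, "translation": [-0.016, 0, 0], "twist": [0, 0, 0]}
    - {"grip": 1, "translation": [-0.015, 0, 0], "twist": [0, 0, 0]}
    - {"grip": 1, "translation": [-0.015, 0, 0], "twist": [0, 0, 0]}
    - {"grip": 1, "translation": [0, 0, 0], "twist": [0, 0, 0]}

```text
clock: 36.98
eef_pos: [465.1, 276.1, 224.1]
tcp_rot: [3.141, -0.006, 1.2]
contact_force: [-17.5, 5.0, 24.6]
opening: 0.001
```

```bash
python3 - <<'E'
from h import *
s=r.sense();print(tochest(s['eef_pos']),s['contact_force'])
zoom('side','s21',(190,480,30,300),2.7);print(lidangle())
E
```

```text
[[104.37791781  59.86091386 224.14066176]] [-17.47827509   4.99683385  24.59879218]
(np.float64(1.2991642938447827), array([ -0.27851597, 132.68290874]), 2099)
```

View pics/s21.png

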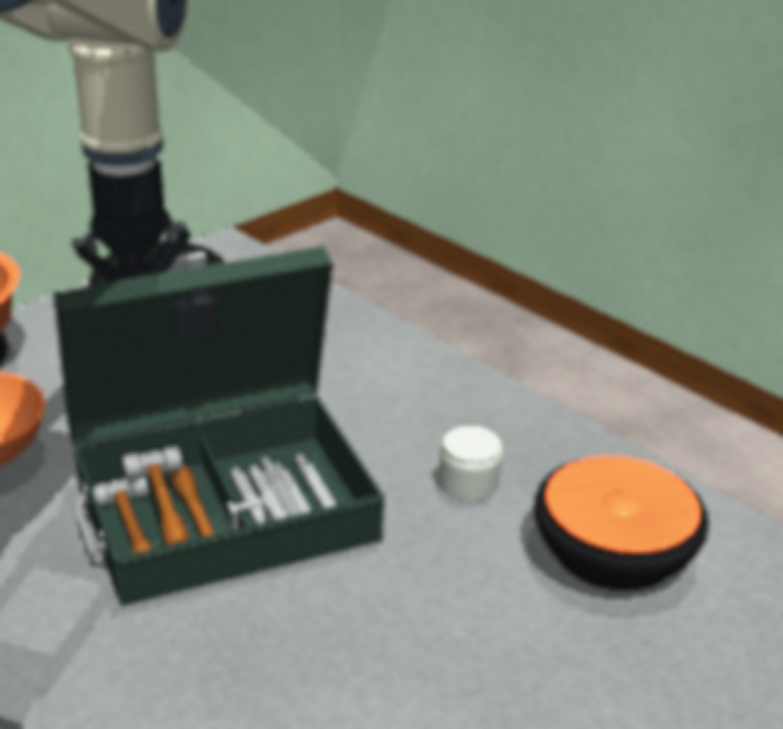

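The lid is at 1.30 rad, but the side force suggests a finger linkage is touching the paddle. I back off and move out to y = +105.

Call:
jog_arm:
  moves:
    - {"grip": 1, "translation": [0.02, -0.005, -0.01], "twist": [0, 0, 0]}
    - {"grip": 1, "translation": [0.01, -0.02, -0.01], "twist": [0, 0, 0]}
    - {"grip": 1, "translation": [0, -0.02, 0], "twist": [0, 0, 0]}
    - {"grip": 1, "translation": [0, 0, 0], "twist": [0, 0, 0]}

```text
clock: 37.42
eef_pos: [432.4, 320.2, 241.1]
tcp_rot: [-3.141, -0.001, 1.202]
contact_force: [0.9, 0.1, -0.8]
opening: 0.0
```

```bash
python3 - <<'E'
from h import *
s=r.sense();print(tochest(s['eef_pos']),s['contact_force'])
print(lidangle())
E
```

```text
[[133.64087869 106.29528184 241.14241866]] [ 0.87578066  0.12085061 -0.82706023]
(np.float64(1.302023608165009), array([ -0.2754373 , 132.38841216]), 2150)
```

Call:
jog_arm:
  moves:
    - {"grip": 1, "translation": [-0.015, 0, 0.01], "twist": [0, 0, 0]}
    - {"grip": 1, "translation": [-0.014, 0, 0.011], "twist": [0, 0, 0]}
    - {"grip": 1, "translation": [-0.015, 0, 0.002], "twist": [0, 0, 0]}
    - {"grip": 1, "translation": [-0.015, 0, 0.003], "twist": [0, 0, 0]}
    - {"grip": 1, "translation": [-0.015, 0, 0.005], "twist": [0, 0, 0]}
    - {"grip": 1, "translation": [-0.014, 0, 0.006], "twist": [0, 0, 0]}

```text
clock: 37.97
eef_pos: [403.1, 237.1, 203.6]
tcp_rot: [3.141, -0.002, 1.201]
contact_force: [1.0, 2.5, 0.1]
opening: -0.002
```

```bash
python3 - <<'E'
from h import *
s=r.sense();print(tochest(s['eef_pos']),s['contact_force'])
zoom('side','s22',(190,480,30,300),2.7)
E
```

```text
[[ 45.56989995 103.58758235 203.55408173]] [0.95459866 2.45800082 0.08031533]
```

View pics/s22.png

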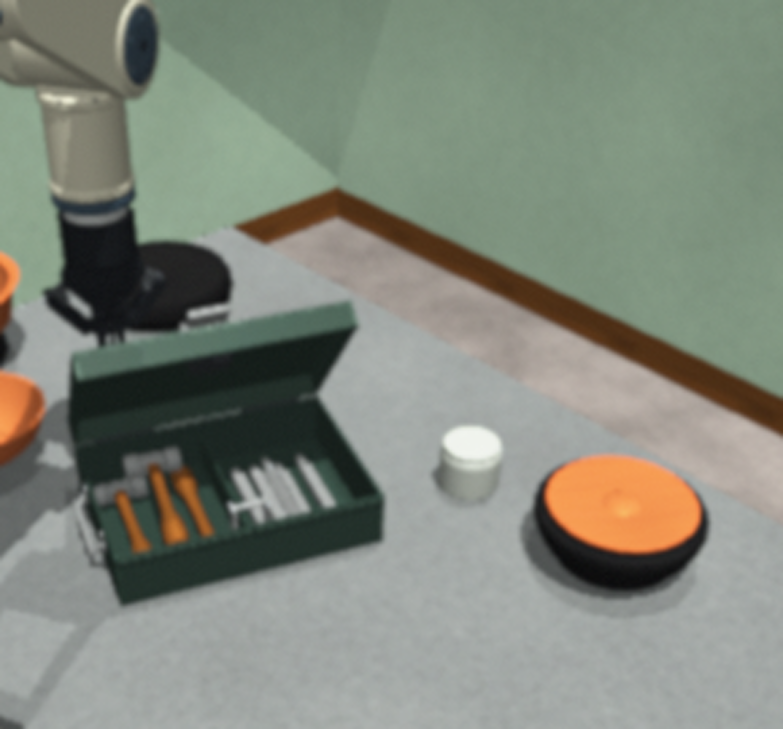

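Call:
jog_arm:
  moves:
    - {"grip": 1, "translation": [-0.013, 0, 0.008], "twist": [0, 0, 0]}
    - {"grip": 1, "translation": [-0.012, 0, 0.009], "twist": [0, 0, 0]}
    - {"grip": 1, "translation": [-0.011, 0, 0.01], "twist": [0, 0, 0]}
    - {"grip": 1, "translation": [-0.011, 0, 0.011], "twist": [0, 0, 0]}
    - {"grip": 1, "translation": [-0.009, 0, 0.012], "twist": [0, 0, 0]}
    - {"grip": 1, "translation": [-0.008, 0, 0.013], "twist": [0, 0, 0]}
    - {"grip": 1, "translation": [-0.007, 0, 0.013], "twist": [0, 0, 0]}
    - {"grip": 1, "translation": [-0.005, 0, 0.012], "twist": [0, 0, 0]}
    - {"grip": 1, "translation": [0, 0, 0], "twist": [0, 0, 0]}

```text
clock: 38.77
eef_pos: [373.7, 165.6, 113.7]
tcp_rot: [-3.139, 0.003, 1.201]
contact_force: [-0.0, -0.1, 0.4]
opening: -0.001
```

```bash
python3 - <<'E'
from h import *
s=r.sense();print(tochest(s['eef_pos']),s['contact_force'])
zoom('side','s23',(190,480,30,300),2.7)
E
```

```text
[[-31.71853968 105.24618217 113.68882592]] [-0.0197383  -0.13964372  0.43531779]
```

View pics/s23.png

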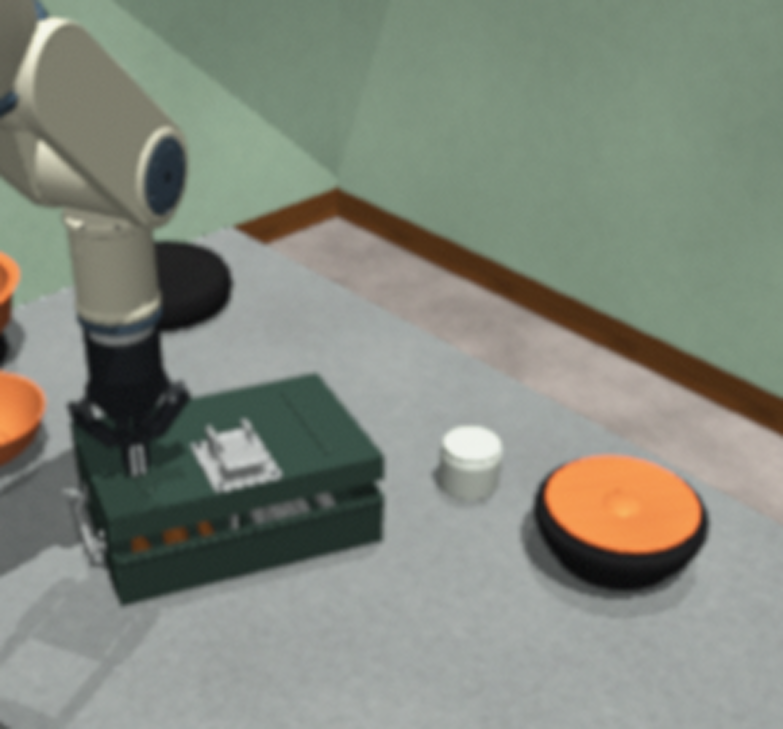

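Call:
jog_arm:
  moves:
    - {"grip": 1, "translation": [0, 0, -0.03], "twist": [0, 0, 0]}
    - {"grip": 1, "translation": [-0.025, 0.01, 0], "twist": [0, 0, 0]}
    - {"grip": 1, "translation": [-0.025, 0.01, 0], "twist": [0, 0, 0]}
    - {"grip": 1, "translation": [0, 0, 0.01], "twist": [0, 0, 0]}
    - {"grip": 1, "translation": [0, 0, 0.01], "twist": [0, 0, 0]}
    - {"grip": 1, "translation": [0, 0, 0.01], "twist": [0, 0, 0]}
    - {"grip": 1, "translation": [0, 0, 0.007], "twist": [0, 0, 0]}
    - {"grip": 1, "translation": [0, 0, 0], "twist": [0, 0, 0]}

```text
clock: 39.48
eef_pos: [376.2, 113.2, 108.4]
tcp_rot: [3.141, 0.001, 1.202]
contact_force: [0.4, -0.7, 0.3]
opening: -0.002
```

Call:
jog_arm:
  moves:
    - {"grip": 1, "translation": [0, 0, 0.004], "twist": [0, 0, 0]}
    - {"grip": 1, "translation": [0, 0, 0.004], "twist": [0, 0, 0]}
    - {"grip": 1, "translation": [0, 0, 0.002], "twist": [0, 0, 0]}
    - {"grip": 1, "translation": [0, 0, 0.001], "twist": [0, 0, 0]}

```text
clock: 39.82
eef_pos: [376.3, 113.9, 97.8]
tcp_rot: [3.141, -0.001, 1.202]
contact_force: [-6.8, -3.4, 28.6]
opening: -0.002
```

Call:
jog_arm:
  moves:
    - {"grip": 1, "translation": [0, 0, 0.001], "twist": [0, 0, 0]}
    - {"grip": 1, "translation": [0, 0, 0], "twist": [0, 0, 0]}

```text
clock: 39.98
eef_pos: [376.3, 113.9, 97.8]
tcp_rot: [3.141, -0.0, 1.202]
contact_force: [-6.3, -3.8, 26.6]
opening: -0.001
```

```bash
python3 - <<'E'
from h import *
s=r.sense();print(tochest(s['eef_pos']),s['contact_force'])
zoom('side','s24',(205,345,160,260),5)
E
```

```text
[[-79.01588601  84.21649188  97.8215094 ]] [-6.34266607 -3.82052698 26.63174011]
```

View pics/s24.png

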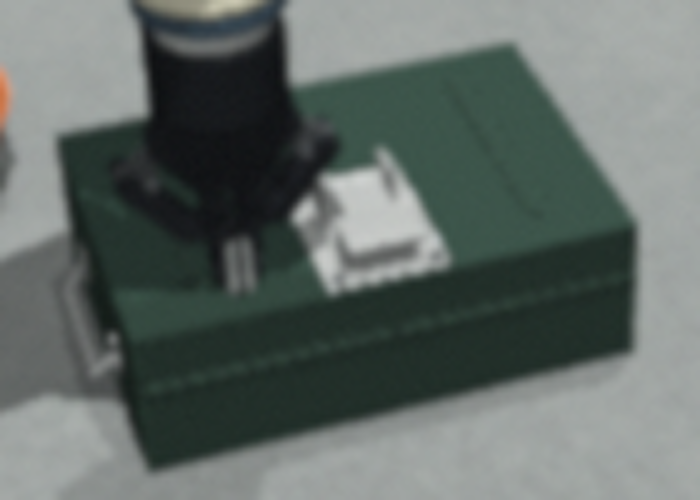

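Call:
jog_arm:
  moves:
    - {"grip": 1, "translation": [0, 0, -0.02], "twist": [0, 0, 0]}
    - {"grip": 1, "translation": [0, 0, -0.04], "twist": [0, 0, 0]}
    - {"grip": 1, "translation": [0, 0, -0.04], "twist": [0, 0, 0]}
    - {"grip": 1, "translation": [0, 0, -0.04], "twist": [0, 0, 0]}
    - {"grip": 1, "translation": [-0.03, 0.025, 0], "twist": [0, 0, 0]}
    - {"grip": 1, "translation": [-0.03, 0.025, 0], "twist": [0, 0, 0]}
    - {"grip": 1, "translation": [-0.03, 0.025, 0], "twist": [0, 0, 0]}
    - {"grip": 1, "translation": [-0.03, 0.025, 0], "twist": [0, 0, 0]}
    - {"grip": 1, "translation": [-0.03, 0.025, 0], "twist": [0, 0, 0]}
    - {"grip": 1, "translation": [-0.03, 0.025, 0], "twist": [0, 0, 0]}

```text
clock: 40.87
eef_pos: [451.2, -110.2, 236.9]
tcp_rot: [3.14, -0.0, 1.202]
contact_force: [1.1, 0.8, 0.4]
opening: 0.001
```

Call:
jog_arm:
  moves:
    - {"grip": 1, "translation": [-0.035, 0, 0], "twist": [0, 0, 0]}
    - {"grip": 1, "translation": [-0.035, 0, 0], "twist": [0, 0, 0]}
    - {"grip": 1, "translation": [-0.035, 0, 0], "twist": [0, 0, 0]}
    - {"grip": 1, "translation": [-0.035, 0, 0], "twist": [0, 0, 0]}
    - {"grip": 1, "translation": [0, 0, 0], "twist": [0, 0, 0]}

```text
clock: 41.28
eef_pos: [398.7, -243.4, 236.7]
tcp_rot: [3.141, 0.002, 1.199]
contact_force: [-0.9, 0.0, 0.3]
opening: -0.004
```

```bash
python3 - <<'E'
from h import *
s=r.sense();print(s['eef_pos'],s['contact_force'])
p,d=zoom('side','s25',(205,345,160,260),5)
p2,d2=zoom('top','t25',(140,460,100,300),2.4)
d0=np.load('pics/side0.npy')
for nm,dd in(('start',d0),('now',d)):
    q=tochest(cloud('side',dd).reshape(-1,3))
    m=np.isfinite(q[:,0])&(abs(q[:,0])<98)&(abs(q[:,1])<140)&(abs(q[:,1])>50)&(q[:,2]>80)&(q[:,2]<135)
    A=np.c_[q[m,0],q[m,1],np.ones(m.sum())];k=np.linalg.lstsq(A,q[m,2],rcond=None)[0]
    b=np.isfinite(q[:,0])&(q[:,0]>-97)&(q[:,0]<-63)&(abs(q[:,1])<20)
    print(nm,'slope',k.round(4),'paddle z',np.median(q[b,2]))
E
```

```text
[ 398.69703065 -243.39610241  236.73648009] [-0.8546133   0.02901521  0.34219153]
start slope [ 1.10000e-03 -1.40000e-03  9.89496e+01] paddle z 121.39045003911099
now slope [ 4.00000e-04 -1.60000e-03  9.89271e+01] paddle z 121.49845739103469
```

View pics/s25.png

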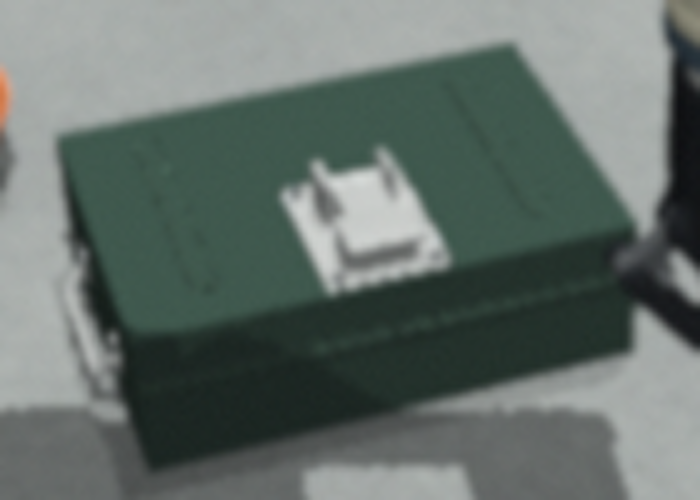

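View pics/t25.png

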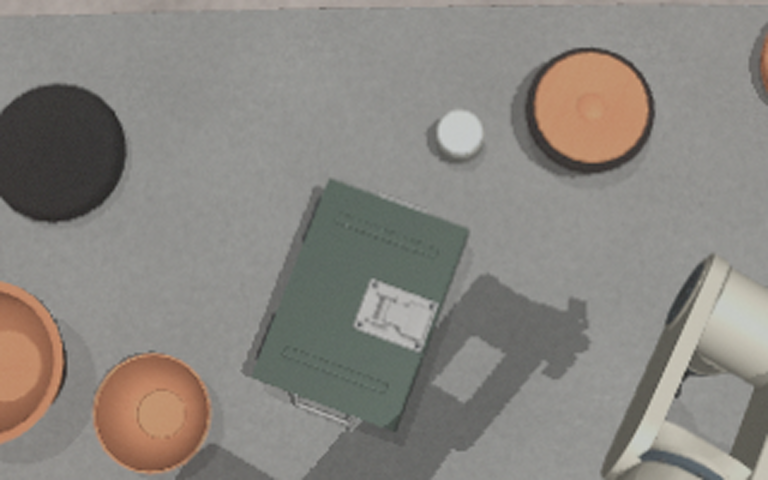

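The lid slope and paddle height match the start, and the bowls and the tin are where they stood. The arm is well clear, so I hand the job in.

```bash
python3 -c "
from rig import r
print(r.sign_off(), r.sense()['clock'])"
```

```text
the job is handed in; nothing more can be done
the job is handed in; nothing more can be done
```

I opened the chest, put both bench hammers in with hammer0 and all four bench punches in with punch0, shut the lid, and handed the job in at about 41 s. No verdict came back.

**Last checks**
- **Tools:** Before closing, the pictures showed 3 hammers in the near bay and 5 punches in the far bay. The bench was clear and the lid stood at about 1.7 rad.
- **Lid and paddle:** After shutting, the lid's slope and height matched the start to within 0.001 and 0.1 mm. The paddle height also matched, 121.5 against 121.4 mm.
- **Latch:** I did not test it by pulling on the lid. I take it as latched because the lid went fully down under about 28 N, above the 10 to 20 N it needs.
- **Bystanders:** The bowls and the tin look unmoved in the final top view. I judged this by eye.

**What went off plan**
- **Opening:** The gripper slipped off the paddle near the end of the swing, at about 1.4 rad. I pushed the lid the rest of the way from inside.
- **Knocked punch:** One bench punch was knocked about 25 mm during the run. I measured it again before picking it up.
- **Closing:** On the first push the gripper seemed to touch the paddle, with about 30 N on the tool. I backed off and pushed farther to the side.

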